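# Make up two door-drive repair kits

## Task

Make up the two repair kits on the plywood boards. On the board with the gear unit, slide the hand crank fully down onto the gear unit's shaft, turned so that the flat in its bore meets the flat of the shaft, and stand the small roller, stem up, in the square tray beside the gear unit. On the other board, stand the large roller, stem up, in the square tray and lay the angle bracket, foot down, in the long tray; leave the red tin and the spanner alone.

Things in the scene. Friction and masses are not known exactly. Their poses are not given: they have to be found in the camera images.
- crank_hub (a point): Dark steel hand crank lying flat. Point: centre of its hub, 17 mm above the underside. Hub: upright tube 36 mm in diameter, 34 high, D-shaped bore right through (diameter 23, flat on the arm's side, 6.3 from the axis). From the hub's foot an arm 18 wide, 10 thick runs along +x to an upright black handle 16 in diameter, 70 from the hub's axis, top 50 above the underside. z up. 0.3 kg, most of it in the hub.
- roller_l_mid (a point): Large guide roller: a white wheel 64 mm in diameter and 22 mm high lying flat, with an upright steel stem 14 mm in diameter in the middle, its top 62 mm above the underside; grip it by the stem. Point: on the axis, half-way up (31 mm above the underside). z points up the stem. About 0.16 kg.
- roller_s_mid (a point): Small guide roller: like the large one, but the white wheel is 42 mm in diameter and 18 mm high; steel stem 14 mm in diameter, its top 58 mm above the underside; grip it by the stem. Point: on the axis, half-way up (29 mm above the underside). z points up the stem. About 0.10 kg.
- bracket_mid (a point): Steel angle bracket on its foot: 80 mm long (x), foot 40 mm wide (y) and 8 mm thick; along its +y edge an upright flange 8 mm thick rises to 45 mm above the underside: grip it there. Point: centre of its outline, 22.5 mm above the underside, so the flange's mid-plane is at y = +16 mm. z up. About 0.33 kg.
- gear_seat (a point): Gear unit, fixed: grey housing 74 mm square, round shoulder on top, upright D-shaped steel shaft (20 mm diameter, 32 mm tall, top 10 mm tapered to half size) with its flat 5 mm from the axis, facing +x; dark motor barrel at the -x side. Point: shoulder's top centre, where the crank's underside seats, 52 mm above the bench; z up. The crank fits only with its arm along +x, within 9 degrees; 1.5 mm radial play.
- tray_a_in (a point): Blue square tray on the gear unit's own plywood board (240 x 120 x 10 mm), 138 mm from the shaft: fixed, open on top, 92 mm square inside, walls 4 mm thick and 12 mm high above its floor. Point: centre of the inner floor, 14 mm above the bench; x and y along its sides, z up.
- tray_b_in (a point): Blue square tray on the other plywood board, 139 mm from the long tray there; same make and size as the first: fixed, 92 mm square inside, walls 4 mm thick and 12 mm high above its floor. Point: centre of the inner floor, 14 mm above the bench; x and y along its sides, z up.
- tray_long_in (a point): Blue long tray, fixed, on the board without a gear unit: 110 mm long (x) and 64 mm wide (y) inside, walls 4 mm thick and 12 mm high above its floor. The point is the centre of the inner floor, 14 mm above the bench; z is up.
- tin_mid (a point): Red tin standing on the bench at one side of the work, 66 mm in diameter and 105 mm high, to be left alone. The point is on its axis, half-way up.
- spanner: Steel spanner, about 170 mm long along its x, lying on the bench at the other side of the work, to be left alone. The point is its middle, on its underside.
There are look-alikes about, which are no part of the job. What is shaped like the part that bears bracket_mid but orange or purple is not meant. Leave any pink look-alike of the part that bears roller_s_mid alone.

How it is judged:
By the outcome, as a careful person would: the job done as asked, in the order asked, and still so for the second after the job is handed in, with the robot touching nothing.
It also fails if it takes over 112 s, if anything falls off the work surface, if the arm or the gripper's body presses on something with over 40 N, if the wrist force passes 120 N, or if a joint passes its speed limit or range.

## Robot

A 6-joint arm with a two-finger parallel gripper is mounted at the origin on the work surface. World frame = base frame: x ahead of the robot, y to its left, z up, the work surface at z = 0. Lengths are in mm, angles in degrees, forces in N, time in s.
With the tool pointing down it reaches from about 350 to 850 mm from the base axis. Payload 8.1 kg.
Tool frame: the origin (TCP) lies on the centre line of the jaws, within the pads' length; the fingertips stand r.tip_extent ahead of it and the grasp point (between the pads) lies 8 mm behind it (r.tip_extent is the distance from the TCP to the fingertips, in mm); z points along the fingers, y is the direction in which the jaws open and shut (so a half turn about z gives the same grasp; the last joint's range is limited). The gripper opens to 85 mm and grips with 20 to 120 N. Pads are 22 mm wide; open, the fingers measure 114 mm over their backs; the gripper's body (76 mm by 85 mm) begins 54 mm behind the grasp point. The pads swing forward as they close: fully open they stand 13 mm farther back than shut.
Start: joints at [71.711, 7.471, 85.268, -0, 87.261, -4.893], TCP at [138.983, 583.686, 242.292] pointing down, gripper open.
Joint ranges: [-169.43, 169.43], [-51.17, 129.36], [1.28, 143.12], [-76.62, 256.62], [0, 156.53], [-152.29, 152.29]. Speed limits (degrees/s): [136.94, 136.94, 159.86, 180, 180, 180].

## Interface

Orientations are given as [roll, pitch, yaw] about the fixed x, y, z axes, in that order (R = Rz(yaw) Ry(pitch) Rx(roll)).
In Python, from bench import sense, optics, hand_in, spotter, r gives the robot as it stands.
- The arm moves only by the tool apply_moves, never from a script. Its argument "series" is a list of rows, each a list of 3 entries, a list of its own where there are three numbers: the opening, from 0 (shut) to 1 (fully open), then the shift along the world's x, y, z in m, then the turn about the world's z in rad. In form: [[grip, [x, y, z], turn], ...]. A call has 1 to 5 rows; each row is the pose to reach, as a shift and turn from the pose measured when the call began; what a row does not reach only later rows make up. A row lasts 1/8 s, in which the tool goes at most 62.5 mm and 10.7 degrees, less where a joint would pass 70% of its speed; a pose out of reach is approached as far as the arm can. A call with a gripper value outside its range is refused whole. The fingers move at their own pace and stop on an object; "grip_force" is the grip in N (left out, the last holds). Time passes only in rows, so rows that repeat a pose let the fingers close. It gives the time, the measured TCP pose, the force and the opening at its end, in the units of the state.
- sense(): the state, without advancing time (a new reading comes with each control period).
- optics.snapshot(name): name is "side" or "top"; returns a dict with "color" (480x640x3 uint8, blue, green, red), "intrinsics" (3x3 intrinsics, pixels), "rvec" (rotation vector, rad) and "tvec" (3), from world to camera coordinates, as OpenCV has them. Camera axes: x right, y down, z forward; pixel columns grow to the right and rows downward; lengths in mm; the calibration is good to about 2 mm. A picture is of the moment at which its call begins. There is no depth.
- hand_in(): hands the job in, once; it reports no verdict.
Trained networks look in a picture, given as the dict that the camera call returned (one of the last four; its "shot" number tells which), for a name from the list of things; names that differ only in an ending like _2 or _b are one class to them, and where a whole thing is asked for, a point or a joint stands for the part that bears it (a point fixed in the world has none). Each returns a list of dicts, best first, with "p" (0 to 1); they miss things now and then, are a little off and sometimes report something else, mostly with a low value. They report only what shows in the picture. A call takes as long as a camera call. They do not tell look-alikes from the thing itself.
- spotter.search_frame(picture, query): "xyz" ([x, y, z] in mm, in the coordinates of the camera as it stood for that picture, good to about 4 mm: the middle of the surface that is visible of it).
- spotter.masks_of(picture, query): "mask" (480x640 bool, what is visible of it).
The state is a dict: "time": time; "joint_pos": joint angles; "qd": joint speeds; "joint_efforts": joint torques, N m; "tool_pos": TCP position; "tcp_rot": TCP orientation; "ft_force": force on the tool from outside, world axes, zero at the start; "wrist_torque": the same for the moment, N m; "finger_gap": finger opening in mm.
Only numpy, scipy, OpenCV 4.12 (cv2) and the standard library are available. Lean on these libraries where they do the work, as an engineer would, in place of code of your own. Each camera call takes 0.05 s, during which the arm holds its last target.

## Working session

There is one attempt and no reset: what is moved stays moved. The work goes in short steps, Python scripts to look and compute and a tool call to move; the robot and the scene stay as the last step left them, time stands still between calls to the robot, and variables do not carry over. Pictures are saved under pics/ and viewed, and the job is handed in when it is done.

Besides the shell and the picture viewer there is one more tool, called after "Call:" by a JSON object that holds its "method" and its "body", one argument or row to a line. apply_moves: Moves the arm, as the interface text tells. Its arguments: {"type":"object","properties":{"series":{"type":"array"},"grip_force":{"type":"number"}},"required":["series"]}

```bash
ls; mkdir -p pics; python3 - <<'E'
from bench import sense, optics, hand_in, spotter, r
import cv2,json
print(sense()); print(r.tip_extent)
for n in("side","top"):
    p=optics.snapshot(n); cv2.imwrite(f"pics/{n}0.png",p["color"]); print(n,p["intrinsics"],p["rvec"],p["tvec"],p["shot"])
E
```

```text
pics
{'time': 0.0, 'joint_pos': array([ 7.17112489e+01,  7.51660072e+00,  8.53290858e+01,  1.64584294e-03,
        8.72613021e+01, -4.89459497e+00]), 'qd': array([-0.02872939,  0.04700753, -0.12088343,  0.00578643, -0.13023653,
        0.03474184]), 'joint_efforts': array([ 2.66584226e-03, -5.69408834e+01, -5.00549591e+01,  1.08050128e-05,
        1.49672624e-02,  4.32974147e-06]), 'tool_pos': array([138.80731725, 583.18158458, 241.23070471]), 'tcp_rot': array([-1.79893542e+02, -1.07664012e-02,  1.66605754e+02]), 'ft_force': array([-0.3336753 ,  0.96094366, -0.47631671]), 'wrist_torque': array([0.07156379, 0.00182573, 0.03209675]), 'finger_gap': 85.19705904408556}
11.0
side [[468.43978175   0.         327.61712242]
 [  0.         468.43978175 240.58398127]
 [  0.           0.           1.        ]] [ 2.26044578 -0.07014581  0.0207063 ] [-499.4813598    75.19414011 1247.3008393 ] 1
top [[455.15006072   0.         318.48150218]
 [  0.         455.15006072 239.62906159]
 [  0.           0.           1.        ]] [ 2.1911114  -2.15414353  0.06902727] [-5.90021407e-01  4.96218844e+02  1.06426501e+03] 2
```

View pics/side0.png

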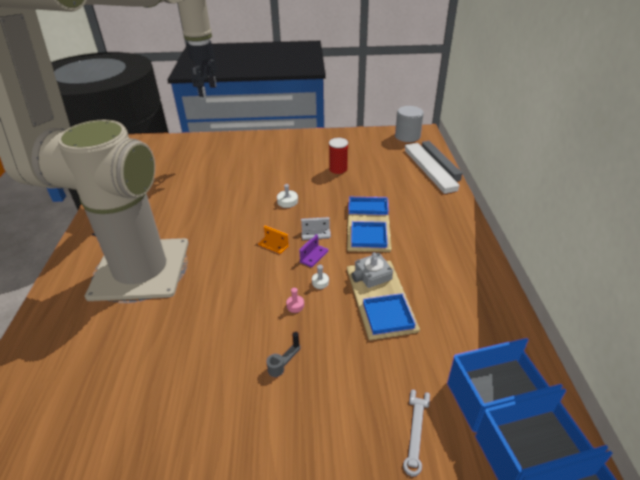

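View pics/top0.png

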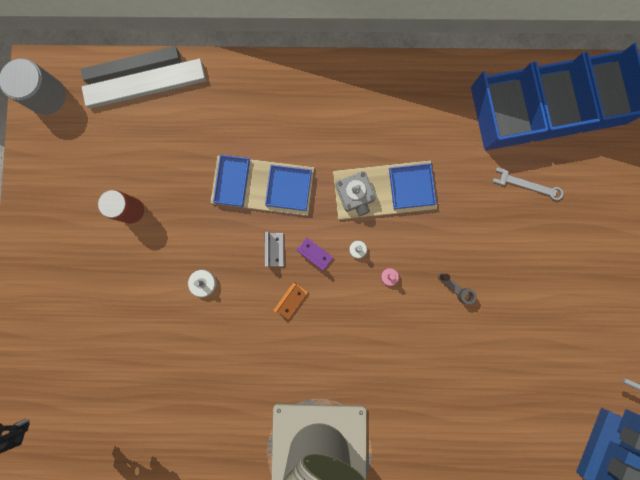

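Top view: the large roller is at (201,284) and the small white one at (358,250), with its pink look-alike at (390,277). The grey bracket is at (275,250), with purple (315,254) and orange (291,301) look-alikes. The crank is at (460,290) and the gear unit at (356,190), with tray A at (412,187). On the other board, tray B is at (290,188) and the long tray at (232,182).

```bash
cat > h.py <<'E'
from bench import sense, optics, hand_in, spotter, r
import cv2, numpy as np
def ray(p,u,v):
    R=cv2.Rodrigues(np.array(p["rvec"]))[0]; t=np.array(p["tvec"]).ravel()
    d=R.T@np.linalg.solve(np.array(p["intrinsics"]),[u,v,1.]); return -R.T@t,d
def pw(p,u,v,z):
    c,d=ray(p,u,v); return c+d*(z-c[2])/d[2]
def proj(p,X):
    return cv2.projectPoints(np.array(X,float).reshape(-1,1,3),np.array(p["rvec"]),np.array(p["tvec"]),np.array(p["intrinsics"]),None)[0].reshape(-1,2)
def c2w(p,x):
    R=cv2.Rodrigues(np.array(p["rvec"]))[0]; return R.T@(np.array(x)-np.array(p["tvec"]).ravel())
def crop(p,u0,v0,u1,v1,s,fn):
    cv2.imwrite(fn,cv2.resize(p["color"][v0:v1,u0:u1],None,fx=s,fy=s,interpolation=cv2.INTER_CUBIC))
E
python3 - <<'E'
from h import *
np.set_printoptions(precision=1,suppress=True)
for n in("top","side"):
    p=optics.snapshot(n)
    for q in "crank_hub roller_l_mid roller_s_mid bracket_mid gear_seat tray_a_in tray_b_in tray_long_in tin_mid".split():
        for d in spotter.search_frame(p,q)[:4]:
            w=c2w(p,d["xyz"]); print(n,q,round(d["p"],2),w,proj(p,w)[0])
    if n=="top":
        crop(p,180,140,340,260,5,"pics/c1.png"); crop(p,330,140,490,260,5,"pics/c2.png"); crop(p,330,220,490,340,5,"pics/c3.png");crop(p,180,220,340,340,5,"pics/c4.png")
    else: crop(p,230,170,430,320,4,"pics/c5.png")
E
```

```text
top crank_hub 0.76 [ 379.4 -325.1   20. ] [459.3 291.5]
top roller_l_mid 0.89 [387.8 281.5  19.9] [202.4 283.2]
top roller_l_mid 0.55 [ 643.3 -491.1    8.8] [526.3 182.6]
top roller_s_mid 0.66 [471.9 -86.2  17.1] [357.8 250.5]
top roller_s_mid 0.42 [472.8 115.    7.4] [273.9 249. ]
top bracket_mid 0.9 [458.3  20.8   7.1] [312.9 255.6]
top bracket_mid 0.81 [353.5  70.6   7.3] [291.2 299.2]
top bracket_mid 0.62 [470.5 115.7   9.4] [273.5 249.9]
top gear_seat 0.63 [604.3 -81.7  44. ] [357.3 193.5]
top tray_b_in 0.6 [619.5  83.9  16.1] [287.9 188.3]
top tray_long_in 0.67 [636.8 220.7   8.7] [232.3 181.1]
top tin_mid 0.77 [559.4 450.8 103.2] [119.6 205.1]
side crank_hub 0.64 [ 383.  -326.7   18.5] [281.5 358.7]
side roller_l_mid 0.77 [391.6 271.7  18. ] [287.7 199.4]
side roller_s_mid 0.65 [ 410.7 -168.2   20.3] [294.2 302.6]
side roller_s_mid 0.59 [476.5 -95.1  18.7] [320.3 280.4]
side bracket_mid 0.95 [352.6  72.6   9.6] [273.4 242.8]
side bracket_mid 0.82 [455.1  13.8  13. ] [310.6 254.1]
side bracket_mid 0.66 [473.9 125.5  12. ] [315.9 228.7]
side gear_seat 0.66 [604.2 -99.1  44.3] [371.4 271.8]
side tray_a_in 0.96 [ 628.8 -211.1   10.6] [387.2 314.4]
side tray_b_in 0.75 [623.8  82.9  14.9] [369.4 234.9]
side tray_long_in 0.91 [638.6 227.2  14.9] [368.3 205.2]
side tin_mid 0.92 [560.3 444.7  68.5] [337.6 155.5]
```

View pics/c1.png

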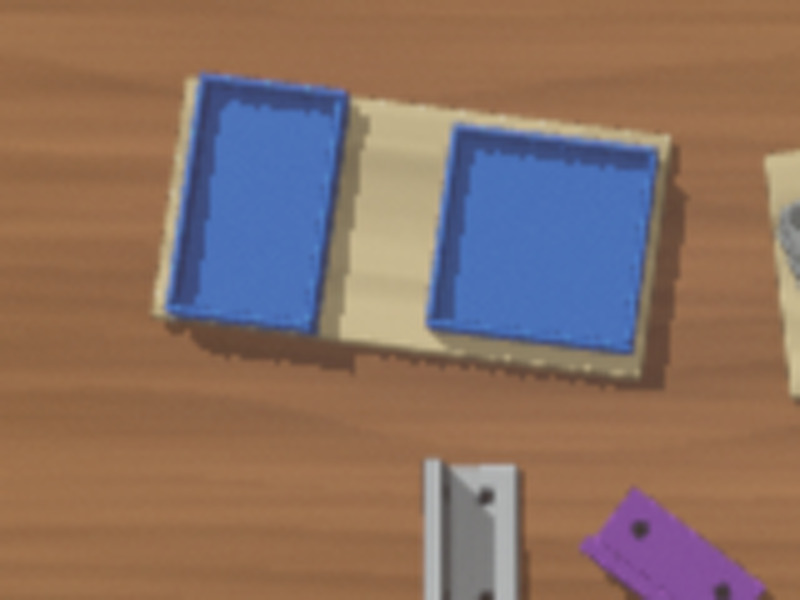

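View pics/c2.png

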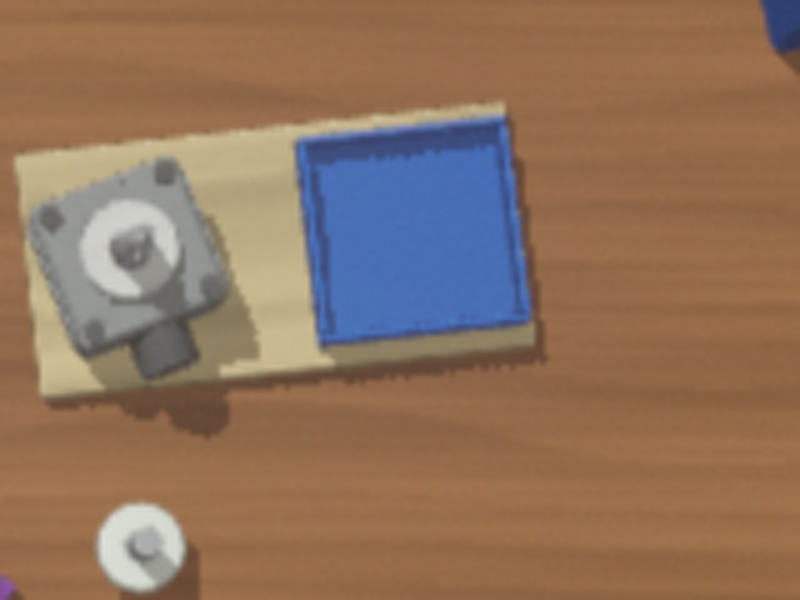

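View pics/c3.png

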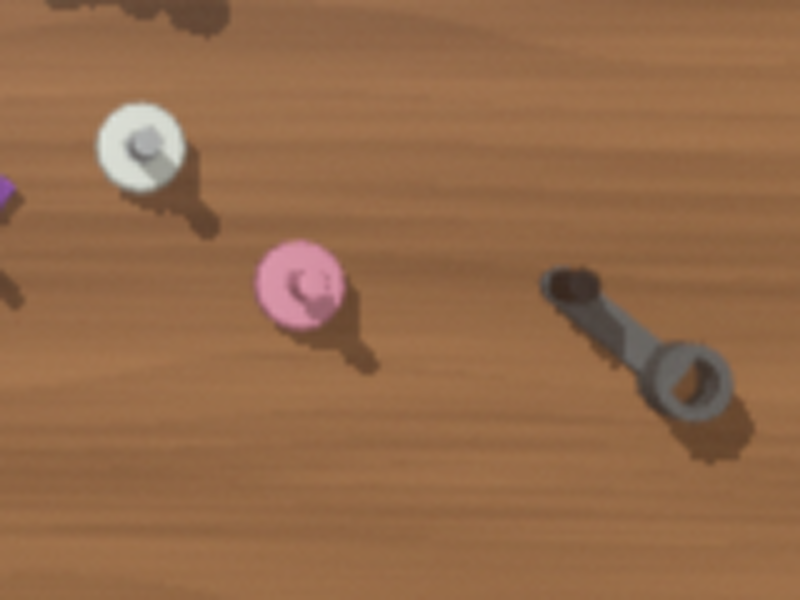

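View pics/c4.png

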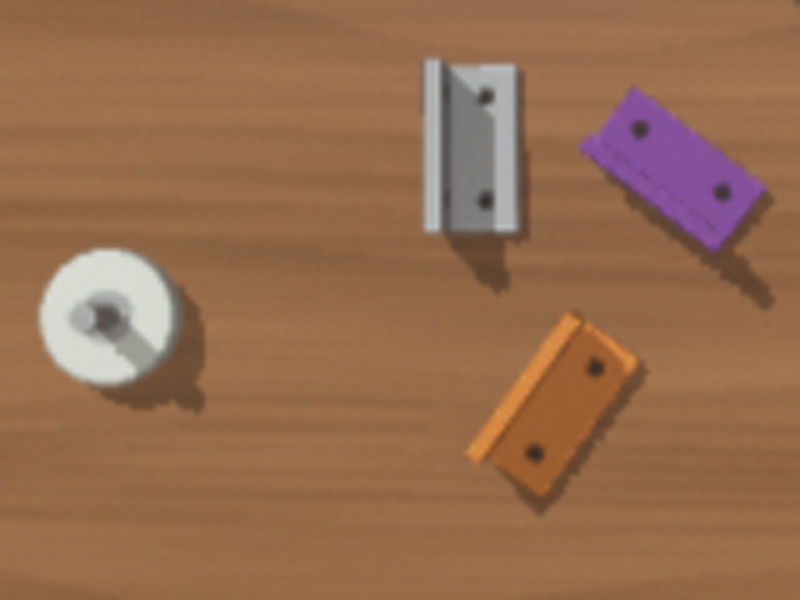

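View pics/c5.png

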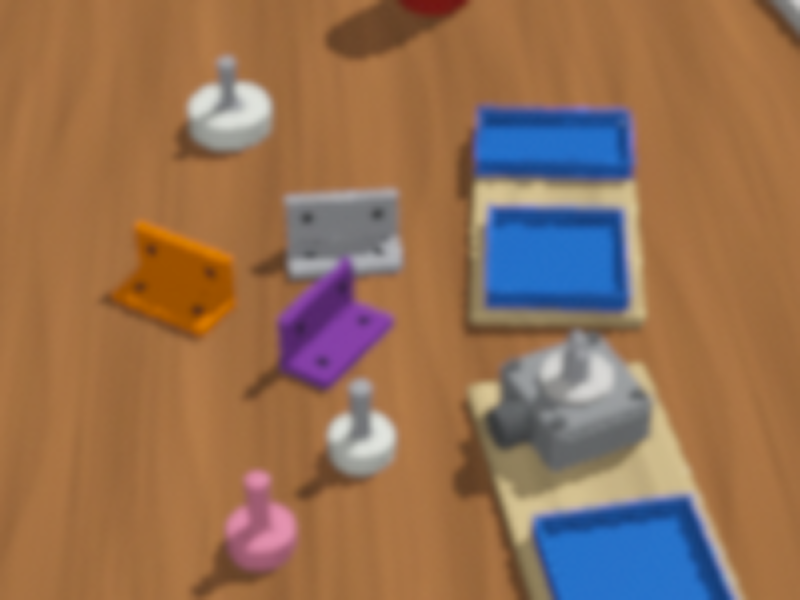

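The crops settle the look-alikes. The bracket meant is the grey steel one, since the other two are orange and purple. The small roller meant is the white one, not the pink. Next I fit model silhouettes to get poses.

```bash
cat > fit.py <<'E'
from h import *
from scipy.optimize import minimize
def cyl(r,z0,z1,cx=0,cy=0,n=48):
    a=np.linspace(0,2*np.pi,n,endpoint=False)
    return np.array([[cx+r*np.cos(t),cy+r*np.sin(t),z] for z in(z0,z1) for t in a])
def box(x0,x1,y0,y1,z0,z1):
    return np.array([[x,y,z] for x in(x0,x1) for y in(y0,y1) for z in(z0,z1)],float)
M={"crank":[cyl(18,0,34),box(0,70,-9,9,0,10),cyl(8,0,50,70)],
 "rl":[cyl(32,0,22),cyl(7,22,62)],"rs":[cyl(21,0,18),cyl(7,18,58)],
 "br":[box(-40,40,-20,20,0,8),box(-40,40,12,20,0,45)],
 "sq":[box(-50,50,-50,50,10,26)],"lg":[box(-59,59,-36,36,10,26)]}
S=4
def place(m,q):
    x,y,w=q[:3]; z=q[3] if len(q)>3 else 0
    c,s=np.cos(np.radians(w)),np.sin(np.radians(w)); R=np.array([[c,-s,0],[s,c,0],[0,0,1]])
    return [P@R.T+[x,y,z] for P in m]
def sil(p,parts,roi):
    u0,v0,u1,v1=roi; im=np.zeros(((v1-v0)*S,(u1-u0)*S),np.uint8)
    for P in parts:
        uv=(proj(p,P)+.5-[u0,v0])*S-.5
        cv2.fillConvexPoly(im,cv2.convexHull(np.round(uv*16).astype(np.int32)),1,shift=4)
    return im
def fit(pm,m,q0,hole=None,yaw=True):
    # pm: list of (pic, mask)
    dat=[]
    for p,k in pm:
        v,u=np.nonzero(k); roi=(max(u.min()-12,0),max(v.min()-12,0),u.max()+13,v.max()+13)
        kk=k[roi[1]:roi[3],roi[0]:roi[2]].astype(np.float32)
        kk=cv2.resize(kk,None,fx=S,fy=S,interpolation=cv2.INTER_CUBIC)>.5
        dat.append((p,kk,roi))
    def f(q):
        q=list(q) if yaw else [q[0],q[1],q0[2]]
        e=0
        for p,kk,roi in dat:
            s=sil(p,place(m,q),roi)>0; e+=(s^kk).sum()/(s|kk).sum()
        return e/len(dat)
    x0=np.array(q0[:3] if yaw else q0[:2],float)
    sx=[x0]+[x0+d for d in (np.diag([6,6,8.]) if yaw else np.diag([6,6.]))]
    best=minimize(f,x0,method="Nelder-Mead",options=dict(initial_simplex=np.array(sx),xatol=.05,fatol=1e-4))
    best=minimize(f,best.x,method="Nelder-Mead",options=dict(initial_simplex=np.array([best.x]+[best.x+d for d in (np.diag([-2,2,-3.]) if yaw else np.diag([-2,2.]))]),xatol=.03,fatol=1e-5))
    return best.x,best.fun
def overlay(p,parts,roi,s,fn,extra=[]):
    u0,v0,u1,v1=roi
    im=cv2.resize(p["color"][v0:v1,u0:u1],None,fx=s,fy=s,interpolation=cv2.INTER_CUBIC)
    for P in parts:
        uv=(proj(p,P)+.5-[u0,v0])*s-.5
        cv2.polylines(im,[cv2.convexHull(np.round(uv).astype(np.int32))],True,(0,255,255),1)
    for X in extra:
        uv=(proj(p,X)[0]+.5-[u0,v0])*s-.5; cv2.circle(im,tuple(int(round(a)) for a in uv),3,(0,0,255),-1)
    cv2.imwrite(fn,im)
E
cat > est.py <<'E'
from fit import *
import pickle
np.set_printoptions(precision=1,suppress=True)
Q={"crank":("crank_hub",[380,-325,50]),"rl":("roller_l_mid",[388,278,0]),"rs":("roller_s_mid",[474,-90,0]),"br":("bracket_mid",[472,118,0])}
pics={n:optics.snapshot(n) for n in("top","side")}
masks={}
for n,p in pics.items():
    for k,(q,q0) in Q.items():
        c=proj(p,[q0[0],q0[1],10])[0]
        best=None
        for d in spotter.masks_of(p,q):
            v,u=np.nonzero(d["mask"]); dist=np.hypot(u.mean()-c[0],v.mean()-c[1])
            if dist<15 and best is None: best=d["mask"]; print(n,k,round(d["p"],2),round(dist,1),d["mask"].sum())
        masks[n,k]=best
    hsv=cv2.cvtColor(p["color"],cv2.COLOR_BGR2HSV)
    blue=((hsv[...,0]>100)&(hsv[...,0]<125)&(hsv[...,1]>120)).astype(np.uint8)
    nl,lab,st,ce=cv2.connectedComponentsWithStats(blue)
    for k,w in {"ta":[625,-214,20],"tb":[621,84,20],"tl":[637,222,20]}.items():
        c=proj(p,w)[0]; j=[i for i in range(1,nl) if st[i,4]>100 and np.hypot(*(ce[i]-c))<12]
        print(n,k,[st[i].tolist() for i in j]); masks[n,k]=(lab==j[0]) if j else None
res={}
for k,m,q0 in [(k,k,Q[k][1]) for k in Q]+[("ta","sq",[625,-214,5]),("tb","sq",[621,84,-5]),("tl","lg",[637,222,-5])]:
    for sel in (("top","side"),("top",),("side",)):
        pm=[(pics[n],masks[n,k]) for n in sel if masks[n,k] is not None]
        if not pm: continue
        x,e=fit(pm,M[m],q0,yaw=k[0]!="r"); print(k,sel,x,round(e,3))
        res[k,sel]=x
pickle.dump((pics,masks,res),open("est.pkl","wb"))
E
python3 est.py
```

```text
top crank 0.95 3.1 444
top rl 0.69 3.0 571
top rs 0.55 1.4 222
top br 0.87 1.0 600
top ta [[390, 164, 46, 44, 1671]]
top tb [[266, 166, 45, 44, 1631]]
top tl [[214, 156, 35, 50, 1285]]
side crank 0.81 3.4 654
side rs 0.47 3.2 258
side br 0.78 3.2 559
side ta [[364, 295, 51, 39, 1464]]
side tb [[352, 222, 35, 25, 827]]
side tl [[349, 197, 39, 17, 602]]
crank ('top', 'side') [ 370.  -341.6   52. ] 0.106
crank ('top',) [ 371.1 -341.3   51.5] 0.128
crank ('side',) [ 369.4 -341.2   51.5] 0.061
rl ('top', 'side') [390.  283.7] 0.104
rl ('top',) [390.  283.7] 0.104
rs ('top', 'side') [475.5 -85.8] 0.125
rs ('top',) [474.7 -85.8] 0.139
rs ('side',) [475.6 -83.9] 0.096
br ('top', 'side') [472.8 114.    3. ] 0.089
br ('top',) [472.7 113.    2. ] 0.075
br ('side',) [472.4 115.2  -1.6] 0.091
ta ('top', 'side') [ 630.7 -213.5    6. ] 0.106
ta ('top',) [ 629.  -214.1    8.3] 0.094
ta ('side',) [ 629.1 -211.8    5. ] 0.114
tb ('top', 'side') [621.1  84.5  -6.7] 0.118
tb ('top',) [622.1  83.2  -7.2] 0.092
tb ('side',) [622.4  87.2  -6.3] 0.139
tl ('top', 'side') [636.9 223.5  -5.6] 0.164
tl ('top',) [636.4 222.4  -5.9] 0.175
tl ('side',) [637.1 226.1  -6.8] 0.151
```

```bash
python3 - <<'E'
from fit import *
import pickle
pics,masks,res=pickle.load(open("est.pkl","rb"))
p=pics["top"]
crop(p,332,165,382,218,14,"pics/g1.png")
s=pics["side"]; crop(s,340,245,400,295,13,"pics/g2.png")
overlay(p,place(M["crank"],[370,-341.5,51.7])+[cyl(11.5,34,34)@np.eye(3)+[370,-341.5,0]],(430,262,490,312),12,"pics/k1.png")
overlay(s,place(M["crank"],[370,-341.5,51.7])+[cyl(11.5,34,34)@np.eye(3)+[370,-341.5,0]],(255,325,310,385),10,"pics/k2.png")
E
```

```text
(no output)
```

View pics/g1.png

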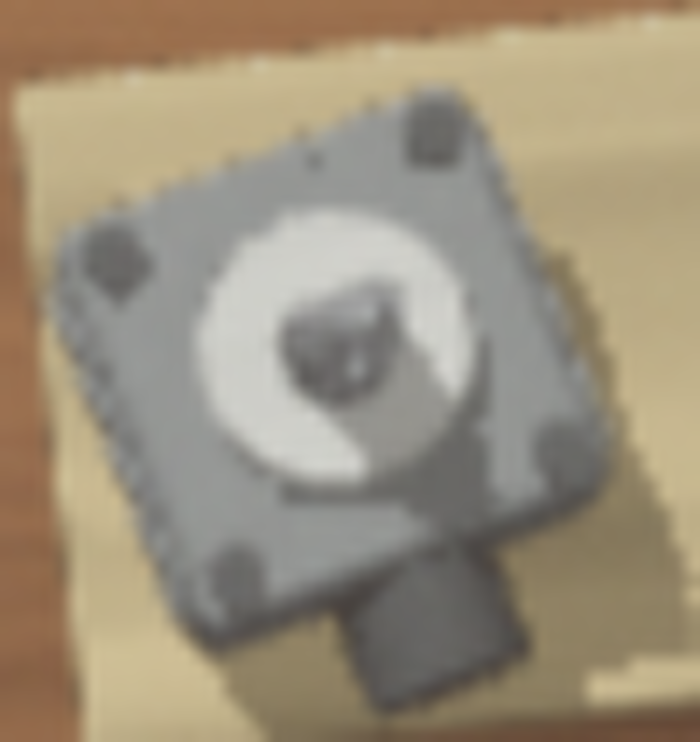

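View pics/g2.png

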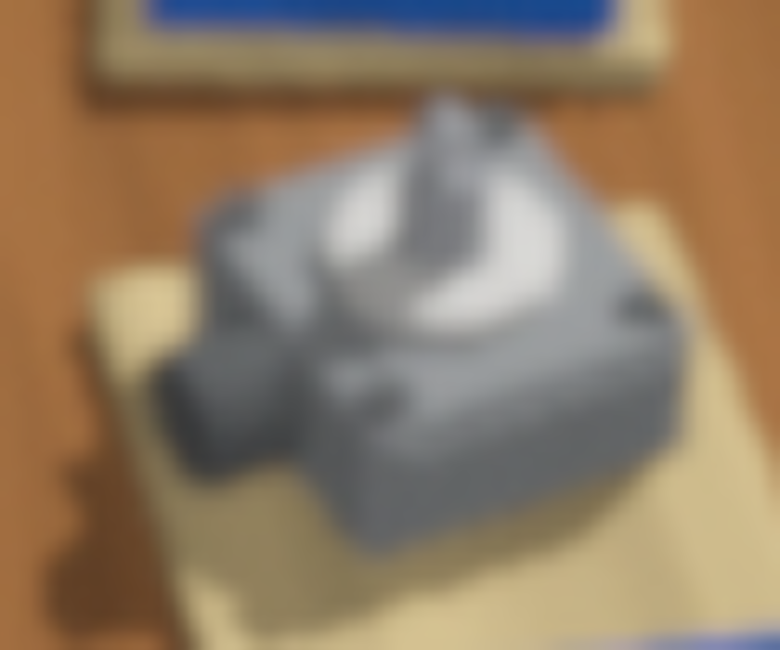

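View pics/k1.png

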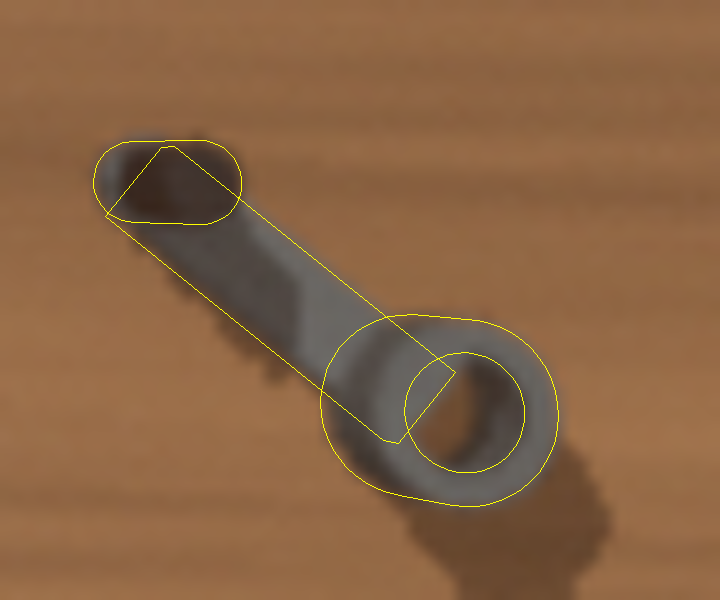

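View pics/k2.png

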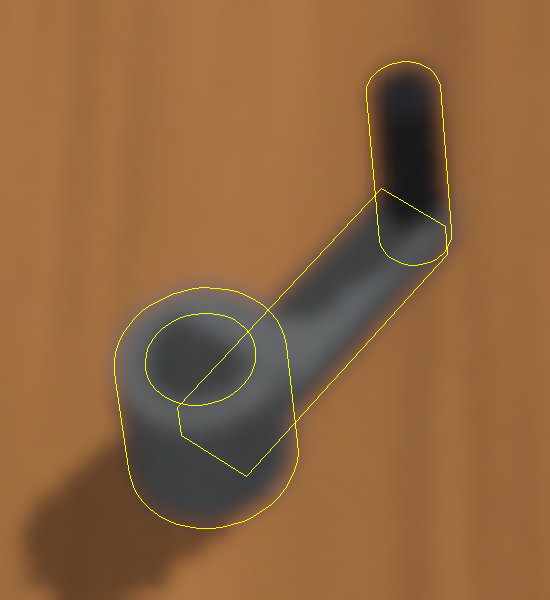

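```bash
python3 - <<'E'
from fit import *
import pickle
np.set_printoptions(precision=1,suppress=True)
pics,masks,res=pickle.load(open("est.pkl","rb"))
p=pics["top"];s=pics["side"]
a=lambda x,y:(332+(x+.5)/14-.5,165+(y+.5)/14-.5)
b=lambda x,y:(340+(x+.5)/13-.5,245+(y+.5)/13-.5)
print("top shoulder z52",pw(p,*a(337,347),52)," side",pw(s,*b(447,245),52))
for nm,P,f,H in(("top",p,a,[(118,265),(433,133),(563,455),(238,573)]),("side",s,b,[(238,213),(498,122),(640,305),(388,392)])):
    W=np.array([pw(P,*f(*h),48) for h in H]); print(nm,"holes z48",W.mean(0))
    for i,j in((0,1),(3,2),(0,3),(1,2)) if nm=="top" else ((0,1),(3,2),(0,3),(1,2)):
        d=W[j]-W[i]; print(np.degrees(np.arctan2(d[1],d[0])),np.linalg.norm(d))
# ellipse fit of white shoulder
for nm,P in(("top",p),("side",s)):
    hsv=cv2.cvtColor(P["color"],cv2.COLOR_BGR2HSV)
    c=proj(P,[606,-80,52])[0]; 
    m=((hsv[...,2]>(165))&(hsv[...,1]<40)).astype(np.uint8); 
    mm=np.zeros_like(m); u,v=int(c[0]),int(c[1]); mm[v-14:v+15,u-14:u+15]=m[v-14:v+15,u-14:u+15]
    pts=cv2.findNonZero(mm); hull=cv2.convexHull(pts); print(nm,c,mm.sum(),cv2.fitEllipse(hull), cv2.minEnclosingCircle(hull))
    (e,_,_)=cv2.fitEllipse(hull); print(pw(P,*e,52))
E
```

```text
top shoulder z52 [612.5 -77.1  52. ]  side [613.  -77.2  52. ]
top holes z48 [611.8 -77.5  48. ]
-66.16035090706694 57.265036290507155
-69.00656446282801 57.69025530103222
-158.18060086266595 55.669033221277246
-157.73530106221833 58.52116969885846
side holes z48 [612.2 -75.9  48. ]
23.21836196112672 59.3076683658344
21.989097810399443 55.36761930568393
-66.33059257774383 57.00117192154208
-70.22786353142243 58.2926237508447
top [356.8 192.1] 203 ((353.2527770996094, 186.80755615234375), (19.374858856201172, 26.93472671508789), 134.55587768554688) ((353.1965026855469, 185.5817108154297), 12.987809181213379)
[618.4 -71.5  52. ]
side [371.3 264.3] 128 ((374.36572265625, 262.93731689453125), (12.928535461425781, 19.729509353637695), 99.9811782836914) ((374.4016418457031, 262.46722412109375), 9.720083236694336)
[614.4 -75.6  52. ]
```

Call:
{"method": "apply_moves", "body": {
  "series": [
    [1, [0.04, -0.045, 0], -0.18],
    [1, [0.08, -0.09, 0], -0.36],
    [1, [0.12, -0.14, 0], -0.54],
    [1, [0.16, -0.185, 0], -0.72],
    [1, [0.2, -0.23, 0], -0.9]
  ],
  "grip_force": 40
}}

```text
time: 2.22
tool_pos: [340.0, 352.1, 242.6]
tcp_rot: [179.9, -0.0, 114.7]
ft_force: [0.6, 0.7, 0.6]
finger_gap: 85.3
```

```bash
cat > st.py <<'E'
from bench import sense, r
import numpy as np
np.set_printoptions(precision=1,suppress=True)
s=sense(); print(round(s["time"],2),s["tool_pos"],s["tcp_rot"],"gap",round(s["finger_gap"],1),"F",s["ft_force"],"j",s["joint_pos"],r.tip_extent)
E
python3 st.py
```

```text
2.23 [340.  352.1 242.6] [179.9  -0.  114.7] gap 85.3 F [0.6 0.7 0.6] j [ 40.   -9.9 102.4  -0.   87.5  15.3] 11.0
```

Call:
{"method": "apply_moves", "body": {
  "series": [
    [1, [0.02, -0.058, 0], -0.13],
    [1, [0.04, -0.116, 0], -0.26],
    [1, [0.06, -0.174, 0], -0.39],
    [1, [0.08, -0.232, 0], -0.52],
    [1, [0.1, -0.29, 0], -0.65]
  ]
}}

```text
time: 2.85
tool_pos: [440.4, 60.2, 243.0]
tcp_rot: [179.9, -0.0, 77.2]
ft_force: [0.3, 0.1, -0.6]
finger_gap: 85.4
```

Call:
{"method": "apply_moves", "body": {
  "series": [
    [1, [-0.01, -0.06, 0], -0.09],
    [1, [-0.02, -0.12, -0.0], -0.18],
    [1, [-0.03, -0.18, -0.0], -0.27],
    [1, [-0.04, -0.24, -0.02], -0.36],
    [1, [-0.05, -0.3, -0.03], -0.45]
  ]
}}

```text
time: 3.48
tool_pos: [389.8, -241.0, 212.7]
tcp_rot: [179.8, -0.1, 51.3]
ft_force: [0.9, 0.7, 0.8]
finger_gap: 85.2
```

Call:
{"method": "apply_moves", "body": {
  "series": [
    [0.8, [-0.009, -0.05, -0.01], 0.0],
    [0.8, [-0.019, -0.1, -0.04], 0.005],
    [0.8, [-0.019, -0.1, -0.09], 0.005],
    [0.8, [-0.019, -0.1, -0.12], 0.005],
    [0.8, [-0.019, -0.1, -0.12], 0.005]
  ]
}}

```text
time: 4.1
tool_pos: [369.0, -339.3, 90.0]
tcp_rot: [-179.8, -0.1, 51.5]
ft_force: [0.2, -0.1, -0.4]
finger_gap: 68.2
```

```bash
python3 - <<'E'
from fit import *
p=optics.snapshot("side"); crop(p,220,260,360,400,5,"pics/a1.png")
t=optics.snapshot("top"); crop(t,420,250,510,330,7,"pics/a2.png")
print(sense()["tool_pos"],sense()["tcp_rot"],sense()["finger_gap"])
E
```

```text
[ 371.16807939 -341.28283198   93.75913849] [ 1.79802412e+02 -4.01212766e-02  5.15640289e+01] 68.60859820619396
```

View pics/a1.png

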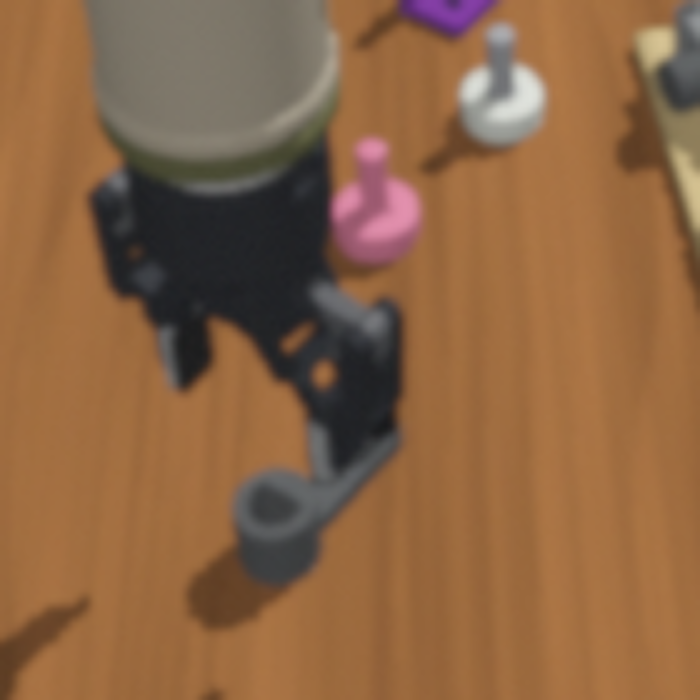

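View pics/a2.png

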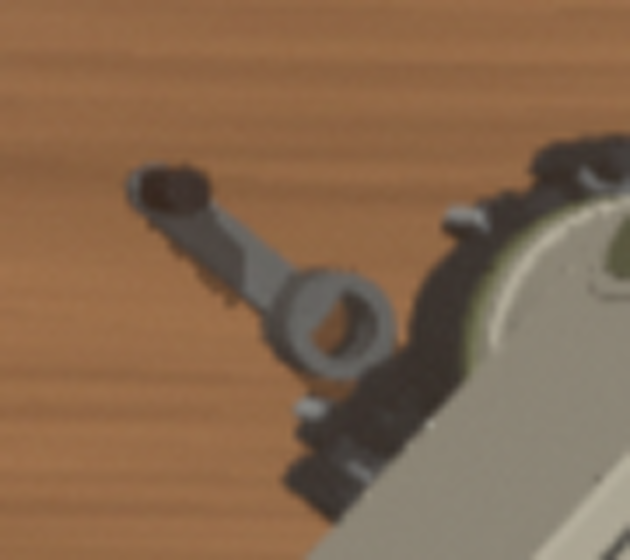

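```bash
python3 - <<'E'
from fit import *
p=optics.snapshot("side")
s=sense();w=np.radians(s["tcp_rot"][2]); print(s["tool_pos"],s["finger_gap"])
y=np.array([np.sin(w),-np.cos(w),0])
for dz in(0,-5,-11,-16):
  o=s["tool_pos"]+[0,0,dz]
  print(dz,[((q+.5-[220,260])*5-.5).round() for q in proj(p,[o+y*36+np.array([np.cos(w),np.sin(w),0])*11,o-y*36-np.array([np.cos(w),np.sin(w),0])*11])])
E
```

```text
[ 371.70742449 -341.75820188   94.57202256] 68.14701664684442
0 [array([354., 436.]), array([181., 390.])]
-5 [array([355., 443.]), array([182., 397.])]
-11 [array([356., 453.]), array([184., 407.])]
-16 [array([357., 461.]), array([185., 415.])]
```

Call:
{"method": "apply_moves", "body": {
  "series": [
    [0.8, [-0.001, 0.001, -0.03], 0.0],
    [0.8, [-0.001, 0.001, -0.055], 0.0],
    [0.8, [-0.001, 0.001, -0.07], 0.0],
    [0.8, [-0.001, 0.001, -0.078], 0.0],
    [0.8, [-0.001, 0.001, -0.079], 0.0]
  ]
}}

```text
time: 4.88
tool_pos: [371.0, -341.0, 16.0]
tcp_rot: [179.7, -0.0, 51.6]
ft_force: [-0.3, 0.0, -0.1]
finger_gap: 68.3
```

Call:
{"method": "apply_moves", "body": {
  "series": [
    [0.3, [0, 0, 0], 0.0],
    [0.3, [0, 0, 0], 0.0],
    [0.2, [0, 0, 0], 0.0],
    [0.2, [0, 0, 0], 0.0],
    [0.2, [0, 0, 0], 0.0]
  ],
  "grip_force": 50
}}

```text
time: 5.5
tool_pos: [371.5, -341.6, 17.1]
tcp_rot: [179.6, 0.0, 51.6]
ft_force: [-1.5, 0.9, 5.5]
finger_gap: 34.8
```

Call:
{"method": "apply_moves", "body": {
  "series": [
    [0.2, [0, 0, 0.04], 0.0],
    [0.2, [0.02, 0.02, 0.09], 0.0],
    [0.2, [0.055, 0.055, 0.11], -0.1],
    [0.2, [0.09, 0.095, 0.12], -0.2],
    [0.2, [0.13, 0.14, 0.12], -0.3]
  ]
}}

```text
time: 6.12
tool_pos: [503.0, -201.1, 138.6]
tcp_rot: [179.4, -0.1, 34.1]
ft_force: [1.2, -1.3, -2.8]
finger_gap: 35.2
```

```bash
python3 st.py
```

```text
6.12 [ 503.  -201.1  138.6] [179.4  -0.1  34.1] gap 35.2 F [ 1.2 -1.3 -2.8] j [-27.1   2.2 101.9  -0.2  75.4  28.8] 11.0
```

Call:
{"method": "apply_moves", "body": {
  "series": [
    [0.2, [0.035, 0.04, 0], -0.07],
    [0.2, [0.075, 0.085, -0.005], -0.14],
    [0.2, [0.105, 0.12, -0.01], -0.206],
    [0.2, [0.1095, 0.124, -0.013], -0.206],
    [0.2, [0.1095, 0.124, -0.013], -0.206]
  ]
}}

```text
time: 6.75
tool_pos: [611.8, -76.7, 124.7]
tcp_rot: [179.5, 0.0, 22.4]
ft_force: [-0.2, 0.1, -2.7]
finger_gap: 35.0
```

```bash
python3 st.py; python3 - <<'E'
from fit import *
p=optics.snapshot("side"); t=optics.snapshot("top"); s=sense()
x,y,z=s["tool_pos"]; q=[x,y,22.3,z-17]
overlay(p,place(M["crank"],q)+[cyl(11.5,34,34)+[x,y,z-17],cyl(10,52,52)+[612.5,-77,0],cyl(5,84,84)+[612.5,-77,0]],(330,205,430,285),8,"pics/b1.png",[[612.5,-77,84]])
overlay(t,place(M["crank"],q)+[cyl(10,52,52)+[612.5,-77,0]],(310,140,410,220),8,"pics/b2.png")
E
```

```text
6.75 [611.8 -76.7 124.7] [179.5   0.   22.4] gap 35.0 F [-0.2  0.1 -2.7] j [-11.7  14.5  89.9  -0.5  75.4  56. ] 11.0
```

View pics/b1.png

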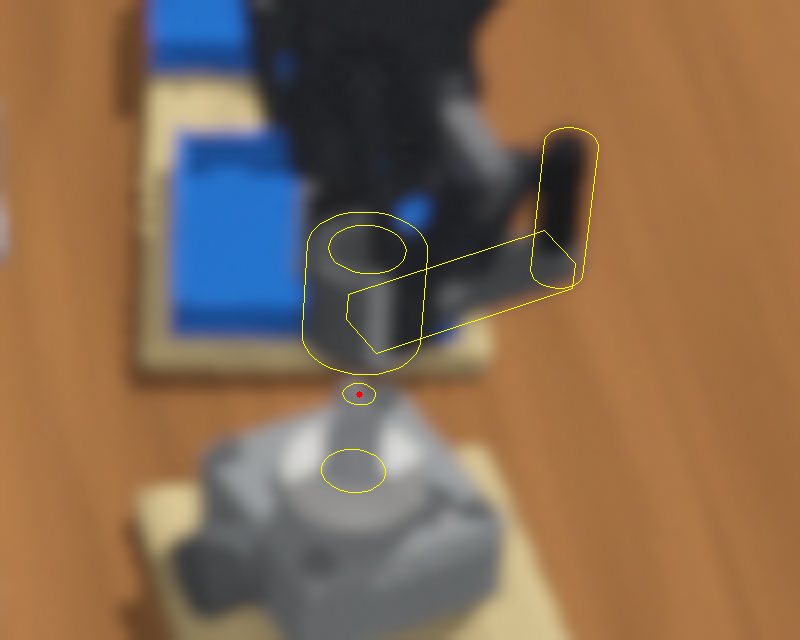

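View pics/b2.png

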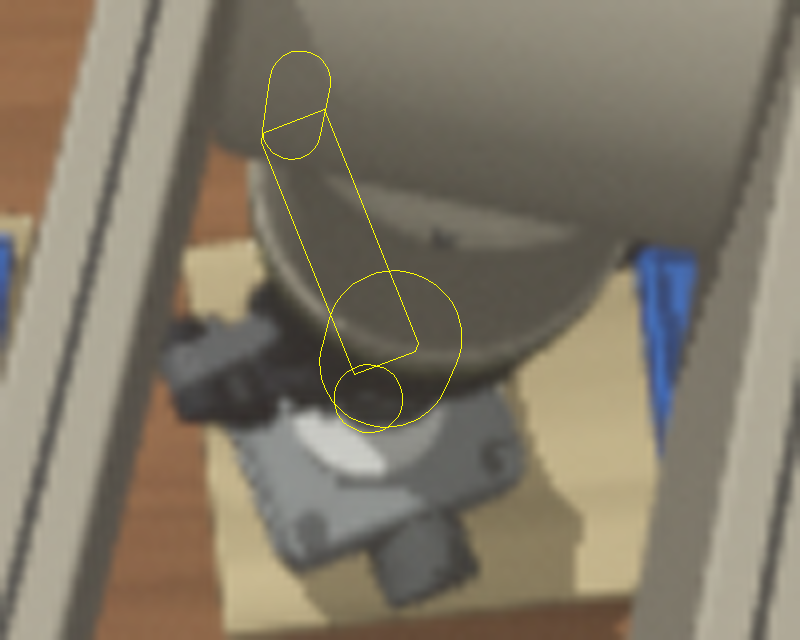

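Call:
{"method": "apply_moves", "body": {
  "series": [
    [0.2, [0.0007, -0.0003, -0.01], 0.0],
    [0.2, [0.0007, -0.0003, -0.018], 0.0],
    [0.2, [0.0007, -0.0003, -0.024], 0.0],
    [0.2, [0.0007, -0.0003, -0.03], 0.0],
    [0.2, [0.0007, -0.0003, -0.03], 0.0]
  ]
}}

```text
time: 7.48
tool_pos: [612.0, -78.1, 94.6]
tcp_rot: [179.5, 0.0, 22.3]
ft_force: [-0.3, -0.1, -2.5]
finger_gap: 35.1
```

Call:
{"method": "apply_moves", "body": {
  "series": [
    [0.2, [0, 0, -0.003], 0.0],
    [0.2, [0, 0, -0.006], 0.0],
    [0.2, [0, 0, -0.008], 0.0]
  ]
}}

```text
time: 7.85
tool_pos: [612.5, -77.6, 87.0]
tcp_rot: [179.5, -0.0, 22.3]
ft_force: [0.8, 3.4, -0.3]
finger_gap: 34.8
```

Call:
{"method": "apply_moves", "body": {
  "series": [
    [0.2, [0, 0.001, 0], 0.0],
    [0.2, [0, 0.001, -0.003], 0.0],
    [0.2, [0, 0.001, -0.006], 0.0]
  ]
}}

```text
time: 8.22
tool_pos: [612.3, -76.8, 80.5]
tcp_rot: [179.5, -0.0, 22.3]
ft_force: [0.6, -0.0, -4.1]
finger_gap: 35.0
```

Call:
{"method": "apply_moves", "body": {
  "series": [
    [0.2, [0, 0, -0.003], 0.0],
    [0.2, [0, 0, -0.006], 0.0],
    [0.2, [0, 0, -0.009], 0.0],
    [0.2, [0, 0, -0.011], 0.0],
    [0.2, [0, 0, -0.012], 0.0]
  ]
}}

```text
time: 8.85
tool_pos: [612.3, -76.7, 69.2]
tcp_rot: [179.5, -0.0, 22.3]
ft_force: [-5.4, 1.2, 8.3]
finger_gap: 35.1
```

Call:
{"method": "apply_moves", "body": {
  "series": [
    [0.2, [-0.0005, 0, -0.001], 0.0],
    [0.2, [-0.0005, 0, -0.002], 0.0],
    [0.2, [-0.0005, 0, -0.002], 0.0]
  ]
}}

```text
time: 9.22
tool_pos: [612.4, -76.8, 69.2]
tcp_rot: [179.5, -0.1, 22.3]
ft_force: [-6.6, 2.3, 11.6]
finger_gap: 35.0
```

Call:
{"method": "apply_moves", "body": {
  "series": [
    [0.6, [0, 0, 0.001], 0.0],
    [0.65, [0, 0, 0.001], 0.0],
    [0.65, [0, 0, 0.001], 0.0]
  ]
}}

```text
time: 9.6
tool_pos: [612.3, -76.8, 70.1]
tcp_rot: [179.5, -0.1, 22.3]
ft_force: [-1.5, -0.1, -0.4]
finger_gap: 55.3
```

Call:
{"method": "apply_moves", "body": {
  "series": [
    [0.65, [0, 0, 0.02], 0.0],
    [0.65, [0, 0, 0.06], 0.0],
    [0.65, [-0.03, 0, 0.11], 0.0],
    [0.65, [-0.08, -0.01, 0.11], 0.0],
    [0.65, [-0.13, -0.01, 0.11], 0.0]
  ]
}}

```text
time: 10.22
tool_pos: [482.1, -87.5, 182.6]
tcp_rot: [179.3, -0.2, 22.3]
ft_force: [-1.4, -0.4, 0.0]
finger_gap: 55.7
```

```bash
python3 st.py; python3 - <<'E'
from fit import *
p=optics.snapshot("side"); t=optics.snapshot("top"); s=sense()
crop(p,330,205,430,285,8,"pics/d1.png"); crop(t,300,140,460,260,5,"pics/d2.png")
E
```

```text
10.22 [482.1 -87.5 182.6] [179.3  -0.2  22.3] gap 55.7 F [-1.4 -0.4  0. ] j [-16.   -8.3 107.2  -0.4  80.5  51.8] 11.0
```

View pics/d1.png

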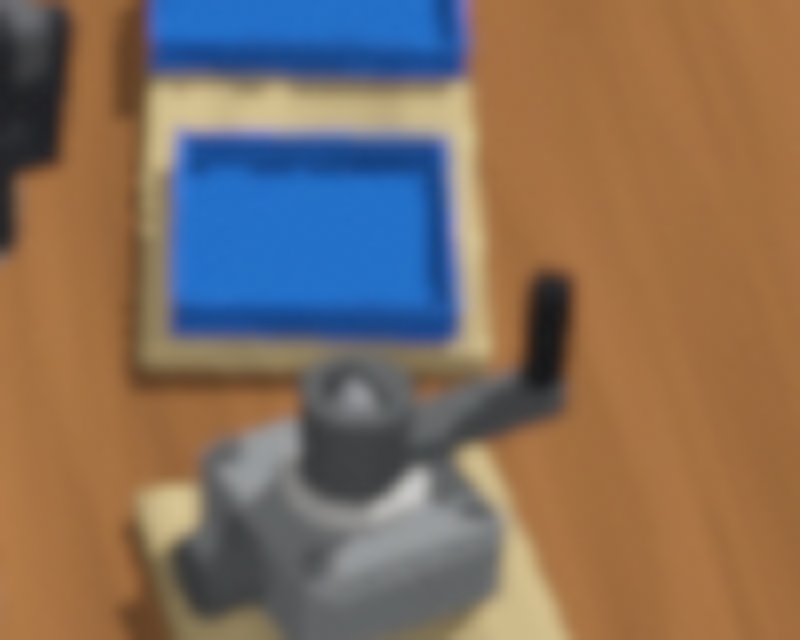

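View pics/d2.png

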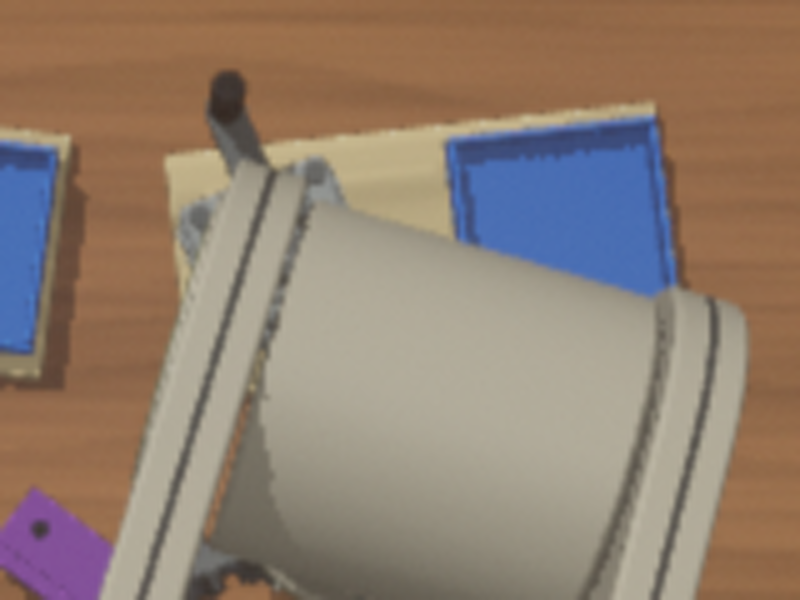

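The crank is down on the shoulder: in the side view the shaft tip shows inside the bore at (374,254) and the arm points along the gear unit's +x. Next is the small white roller.

Call:
{"method": "apply_moves", "body": {
  "series": [
    [0.6, [-0.007, 0.002, -0.05], 0.0],
    [0.6, [-0.007, 0.002, -0.09], 0.0],
    [0.6, [-0.007, 0.002, -0.1], 0.0],
    [0.6, [-0.007, 0.002, -0.1], 0.0]
  ]
}}

```text
time: 10.82
tool_pos: [471.3, -84.5, 80.6]
tcp_rot: [179.6, 0.1, 22.3]
ft_force: [0.2, 0.1, 0.0]
finger_gap: 51.3
```

```bash
python3 - <<'E'
from fit import *
p=optics.snapshot("side"); s=sense(); print(s["tool_pos"])
overlay(p,[cyl(7,58,58)+[475.2,-85.5,0]],(280,230,360,300),9,"pics/e1.png",[[475.2,-85.5,58],s["tool_pos"]])
E
```

```text
[472.07447397 -84.71520673  81.44905525]
```

View pics/e1.png

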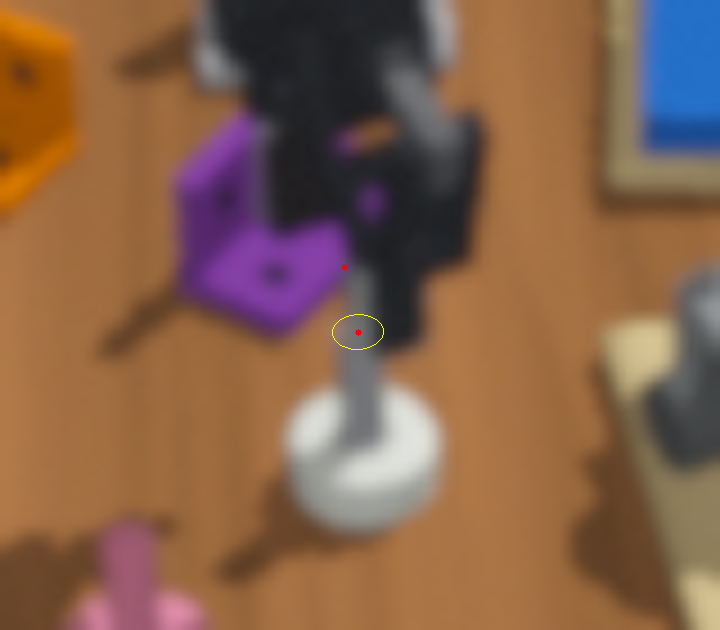

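Call:
{"method": "apply_moves", "body": {
  "series": [
    [0.6, [0.0035, -0.001, -0.02], 0.0],
    [0.6, [0.0035, -0.001, -0.035], 0.0],
    [0.6, [0.0035, -0.001, -0.043], 0.0],
    [0.3, [0.0035, -0.001, -0.043], 0.0],
    [0.1, [0.0035, -0.001, -0.043], 0.0]
  ],
  "grip_force": 40
}}

```text
time: 11.5
tool_pos: [475.9, -85.8, 39.0]
tcp_rot: [179.5, -0.0, 22.3]
ft_force: [1.1, 0.2, -0.1]
finger_gap: 15.5
```

Call:
{"method": "apply_moves", "body": {
  "series": [
    [0.05, [0, 0, 0], 0.0],
    [0.05, [0, 0, 0], 0.0],
    [0.05, [0, 0, 0], 0.0]
  ]
}}

```text
time: 11.88
tool_pos: [476.0, -85.8, 39.1]
tcp_rot: [179.5, -0.0, 22.3]
ft_force: [0.2, 0.1, -0.8]
finger_gap: 12.8
```

Call:
{"method": "apply_moves", "body": {
  "series": [
    [0.05, [0, 0, 0.03], 0.0],
    [0.05, [0.01, -0.01, 0.07], 0.0],
    [0.05, [0.045, -0.035, 0.085], 0.0],
    [0.05, [0.09, -0.075, 0.085], 0.0],
    [0.05, [0.13, -0.11, 0.085], 0.0]
  ]
}}

```text
time: 12.5
tool_pos: [607.6, -197.2, 124.6]
tcp_rot: [179.4, -0.1, 22.3]
ft_force: [0.4, 0.7, -0.7]
finger_gap: 12.5
```

Call:
{"method": "apply_moves", "body": {
  "series": [
    [0.05, [0.02, -0.017, 0], 0.0],
    [0.05, [0.023, -0.017, -0.01], 0.0],
    [0.05, [0.023, -0.017, -0.025], 0.0],
    [0.05, [0.023, -0.017, -0.025], 0.0]
  ]
}}

```text
time: 13.0
tool_pos: [628.2, -212.6, 96.6]
tcp_rot: [179.6, 0.1, 22.3]
ft_force: [0.1, 0.2, -0.5]
finger_gap: 12.7
```

```bash
python3 st.py; python3 - <<'E'
from fit import *
p=optics.snapshot("side"); t=optics.snapshot("top"); s=sense()
x,y,z=s["tool_pos"]; q=[x,y,0,z-39]
overlay(p,place(M["rs"],q),(340,260,440,340),8,"pics/f1.png",[[629.5,-213,14]])
E
```

```text
13.0 [ 628.2 -212.6   96.6] [179.6   0.1  22.3] gap 12.7 F [ 0.1  0.2 -0.5] j [-22.9  22.9  82.6  -0.4  74.3  44.8] 11.0
```

View pics/f1.png

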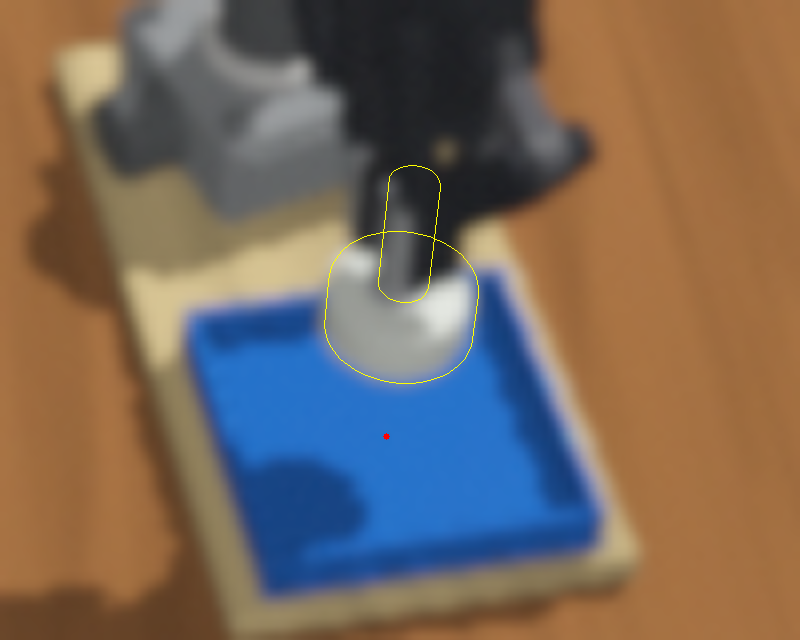

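Call:
{"method": "apply_moves", "body": {
  "series": [
    [0.05, [0.001, 0, -0.015], 0.0],
    [0.05, [0.001, 0, -0.03], 0.0],
    [0.05, [0.001, 0, -0.038], 0.0],
    [0.05, [0.001, 0, -0.042], 0.0],
    [0.05, [0.001, 0, -0.043], 0.0]
  ]
}}

```text
time: 13.72
tool_pos: [630.6, -213.3, 55.8]
tcp_rot: [179.5, -0.0, 22.3]
ft_force: [-0.1, 0.7, -1.3]
finger_gap: 12.7
```

Call:
{"method": "apply_moves", "body": {
  "series": [
    [0.05, [0, 0, -0.002], 0.0],
    [0.05, [0, 0, -0.003], 0.0],
    [0.05, [0, 0, -0.003], 0.0]
  ]
}}

```text
time: 14.1
tool_pos: [630.8, -213.4, 53.1]
tcp_rot: [179.5, -0.0, 22.3]
ft_force: [0.8, -0.9, -0.8]
finger_gap: 12.5
```

Call:
{"method": "apply_moves", "body": {
  "series": [
    [0.05, [0, 0, -0.001], 0.0],
    [0.05, [0, 0, -0.001], 0.0]
  ]
}}

```text
time: 14.35
tool_pos: [631.0, -213.5, 53.0]
tcp_rot: [179.4, -0.0, 22.3]
ft_force: [-3.5, 0.3, 5.6]
finger_gap: 12.7
```

Contact. Release and rise.

Call:
{"method": "apply_moves", "body": {
  "series": [
    [0.3, [0, 0, 0.0], 0.0],
    [0.4, [0, 0, 0.0], 0.0],
    [0.4, [0, 0, 0.0], 0.0]
  ]
}}

```text
time: 14.72
tool_pos: [631.0, -213.5, 52.9]
tcp_rot: [179.4, -0.0, 22.3]
ft_force: [0.3, 0.3, -0.2]
finger_gap: 34.3
```

Call:
{"method": "apply_moves", "body": {
  "series": [
    [0.45, [0, 0, 0.02], 0.0],
    [0.5, [0, 0, 0.06], 0.0],
    [0.6, [-0.01, 0.0, 0.12], 0.0],
    [0.6, [-0.06, 0.02, 0.13], 0.0],
    [0.6, [-0.12, 0.04, 0.13], 0.0]
  ]
}}

```text
time: 15.35
tool_pos: [512.5, -174.1, 187.0]
tcp_rot: [179.2, -0.3, 22.3]
ft_force: [-0.8, -0.0, 0.8]
finger_gap: 51.2
```

Call:
{"method": "apply_moves", "body": {
  "series": [
    [0.6, [-0.01, 0.06, 0], 0.0],
    [0.6, [-0.02, 0.12, 0], 0.0],
    [0.6, [-0.035, 0.18, 0], 0.0],
    [0.6, [-0.05, 0.24, 0], 0.0],
    [0.6, [-0.065, 0.3, 0], 0.0]
  ]
}}

```text
time: 15.98
tool_pos: [447.3, 127.7, 188.9]
tcp_rot: [179.1, -0.5, 22.3]
ft_force: [1.3, 0.8, -0.0]
finger_gap: 51.0
```

```bash
python3 st.py; python3 - <<'E'
from fit import *
p=optics.snapshot("side"); t=optics.snapshot("top")
overlay(p,place(M["rl"],[390,283.7,0]),(250,170,330,230),10,"pics/i1.png")
overlay(t,place(M["rl"],[390,283.7,0]),(170,250,250,310),10,"pics/i2.png")
overlay(p,place(M["rs"],[631,-213.5,0,14])+place(M["crank"],[612.4,-76.8,22.3,52]),(340,235,440,340),7,"pics/i3.png")
E
```

```text
15.97 [447.3 127.7 188.9] [179.1  -0.5  22.3] gap 51.0 F [ 1.3  0.8 -0. ] j [ 10.2 -12.7 110.4  -0.7  81.6  78. ] 11.0
```

View pics/i1.png

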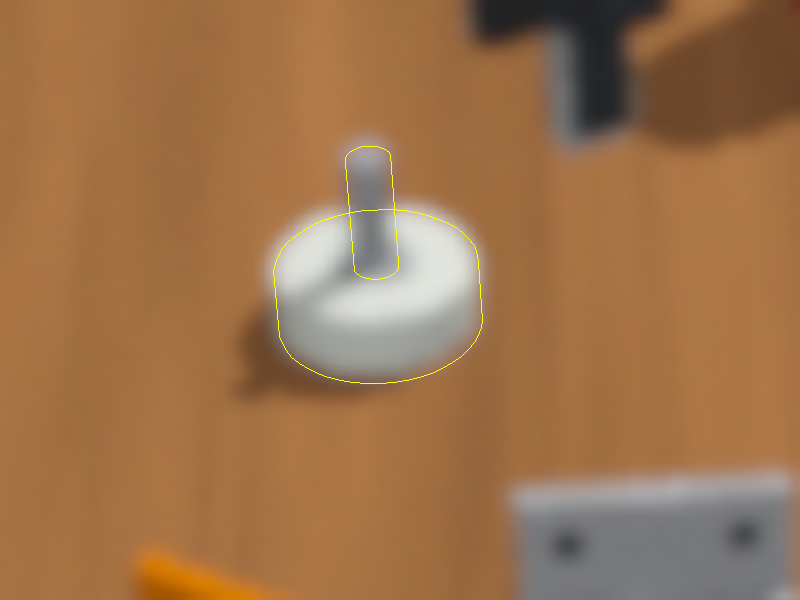

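View pics/i2.png

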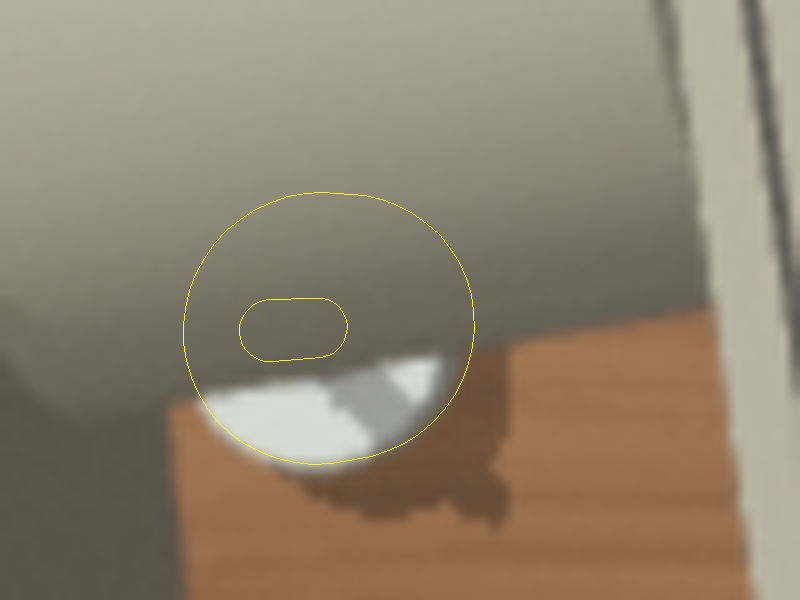

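View pics/i3.png

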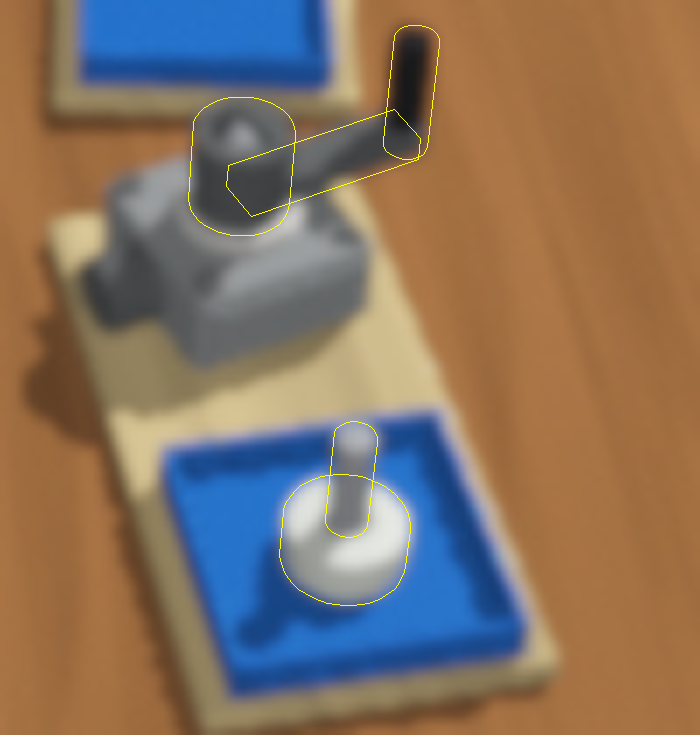

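Call:
{"method": "apply_moves", "body": {
  "series": [
    [0.6, [-0.02, 0.055, 0], 0.0],
    [0.6, [-0.04, 0.11, 0], 0.0],
    [0.6, [-0.058, 0.156, -0.02], 0.0],
    [0.6, [-0.058, 0.156, -0.07], 0.0],
    [0.6, [-0.058, 0.156, -0.1], 0.0]
  ]
}}

```text
time: 16.7
tool_pos: [387.7, 287.3, 87.9]
tcp_rot: [179.3, -0.4, 22.8]
ft_force: [-0.4, -0.3, -0.1]
finger_gap: 51.1
```

```bash
python3 st.py; python3 - <<'E'
from fit import *
p=optics.snapshot("side"); print(sense()["tool_pos"])
overlay(p,place(M["rl"],[389.5,284,0]),(250,170,330,230),10,"pics/j1.png")
E
```

```text
16.7 [387.7 287.3  87.9] [179.3  -0.4  22.8] gap 51.1 F [-0.4 -0.3 -0.1] j [ 31.   -3.4 113.1  -0.8  70.   98.5] 11.0
[385.87022253 285.70107202  84.10270603]
```

View pics/j1.png

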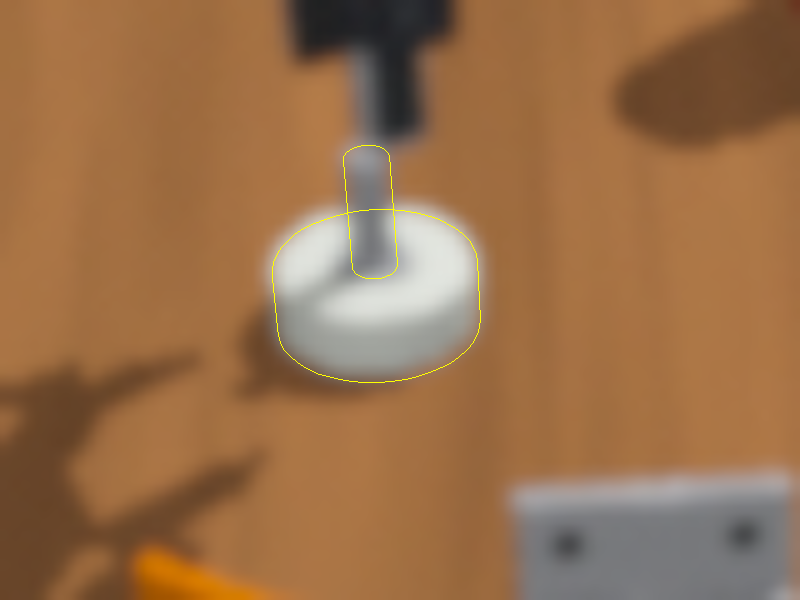

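Call:
{"method": "apply_moves", "body": {
  "series": [
    [0.6, [0.0035, -0.0015, 0], 0.0],
    [0.6, [0.0035, -0.0015, -0.012], 0.0],
    [0.6, [0.0035, -0.0015, -0.028], 0.0],
    [0.6, [0.0035, -0.0015, -0.04], 0.0],
    [0.6, [0.0035, -0.0015, -0.041], 0.0]
  ]
}}

```text
time: 17.38
tool_pos: [388.4, 283.6, 41.7]
tcp_rot: [179.2, 0.0, 22.8]
ft_force: [-0.4, 0.0, -0.2]
finger_gap: 51.1
```

Call:
{"method": "apply_moves", "body": {
  "series": [
    [0.3, [0, 0, 0], 0.0],
    [0.1, [0, 0, 0], 0.0],
    [0.05, [0, 0, 0], 0.0],
    [0.05, [0, 0, 0], 0.0],
    [0.05, [0, 0, 0], 0.0]
  ]
}}

```text
time: 18.0
tool_pos: [388.7, 284.0, 42.2]
tcp_rot: [179.2, -0.0, 22.8]
ft_force: [-0.8, 0.3, 5.5]
finger_gap: 13.1
```

Call:
{"method": "apply_moves", "body": {
  "series": [
    [0.05, [0, 0, 0.03], 0.0],
    [0.05, [0.01, -0.005, 0.075], 0.0],
    [0.05, [0.05, -0.04, 0.095], 0.0],
    [0.05, [0.095, -0.08, 0.095], 0.0],
    [0.05, [0.14, -0.12, 0.095], 0.0]
  ]
}}

```text
time: 18.62
tool_pos: [529.9, 162.6, 137.3]
tcp_rot: [179.2, -0.1, 22.8]
ft_force: [0.4, 1.5, -2.0]
finger_gap: 12.5
```

Call:
{"method": "apply_moves", "body": {
  "series": [
    [0.05, [0.045, -0.04, 0], 0.0],
    [0.05, [0.085, -0.073, 0], 0.0],
    [0.05, [0.092, -0.08, -0.02], 0.0],
    [0.05, [0.092, -0.08, -0.03], 0.0],
    [0.05, [0.092, -0.08, -0.03], 0.0]
  ]
}}

```text
time: 19.25
tool_pos: [619.4, 83.5, 104.8]
tcp_rot: [179.3, 0.2, 22.9]
ft_force: [-0.2, -0.1, -2.0]
finger_gap: 12.8
```

```bash
python3 st.py; python3 - <<'E'
from fit import *
p=optics.snapshot("side"); s=sense()
x,y,z=s["tool_pos"]
overlay(p,place(M["rl"],[x,y,0,z-42]),(330,180,410,260),9,"pics/l1.png",[[622,84.5,14]])
E
```

```text
19.25 [619.4  83.5 104.8] [179.3   0.2  22.9] gap 12.8 F [-0.2 -0.1 -2. ] j [ 3.4 17.  89.  -0.8 73.9 70.7] 11.0
```

View pics/l1.png

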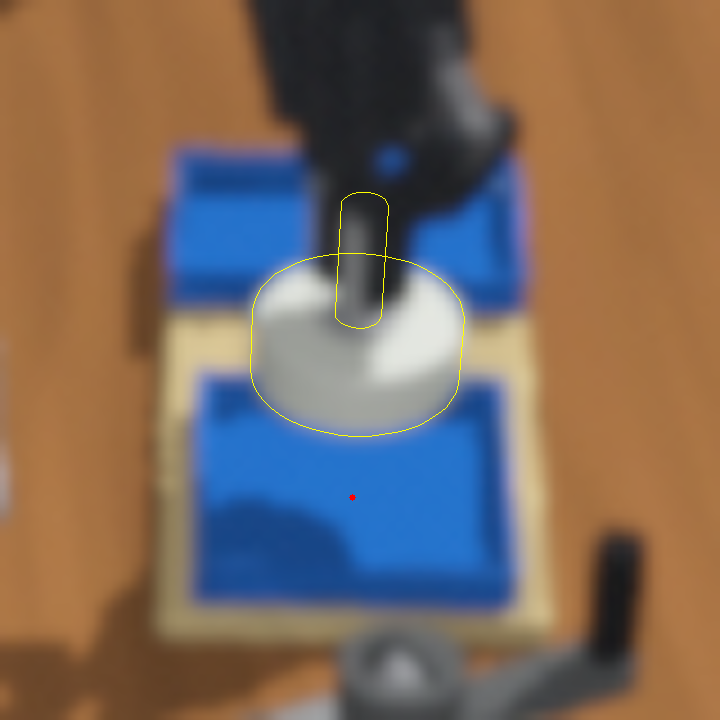

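Call:
{"method": "apply_moves", "body": {
  "series": [
    [0.05, [0.002, 0.001, -0.015], 0.0],
    [0.05, [0.002, 0.001, -0.03], 0.0],
    [0.05, [0.002, 0.001, -0.04], 0.0],
    [0.05, [0.002, 0.001, -0.045], 0.0],
    [0.05, [0.002, 0.001, -0.045], 0.0]
  ]
}}

```text
time: 19.92
tool_pos: [621.8, 84.7, 60.6]
tcp_rot: [179.3, 0.1, 22.9]
ft_force: [0.4, 0.4, -2.4]
finger_gap: 12.7
```

Call:
{"method": "apply_moves", "body": {
  "series": [
    [0.05, [0, 0, -0.001], 0.0],
    [0.05, [0, 0, -0.002], 0.0],
    [0.05, [0, 0, -0.002], 0.0]
  ]
}}

```text
time: 20.3
tool_pos: [622.0, 84.7, 58.8]
tcp_rot: [179.3, 0.1, 22.9]
ft_force: [-0.1, -0.2, -1.2]
finger_gap: 12.9
```

Call:
{"method": "apply_moves", "body": {
  "series": [
    [0.05, [0, 0, -0.001], 0.0],
    [0.05, [0, 0, -0.002], 0.0],
    [0.05, [0, 0, -0.002], 0.0]
  ]
}}

```text
time: 20.68
tool_pos: [621.9, 84.6, 56.7]
tcp_rot: [179.3, 0.1, 22.9]
ft_force: [0.2, 0.7, -1.9]
finger_gap: 12.8
```

Call:
{"method": "apply_moves", "body": {
  "series": [
    [0.05, [0, 0, -0.001], 0.0],
    [0.05, [0, 0, -0.001], 0.0]
  ]
}}

```text
time: 20.92
tool_pos: [622.2, 84.5, 56.3]
tcp_rot: [179.2, 0.1, 22.9]
ft_force: [-1.7, -1.9, 4.3]
finger_gap: 12.8
```

Call:
{"method": "apply_moves", "body": {
  "series": [
    [0.3, [0, 0, 0.0], 0.0],
    [0.4, [0, 0, 0.0], 0.0],
    [0.4, [0, 0, 0.0], 0.0]
  ]
}}

```text
time: 21.3
tool_pos: [622.2, 84.6, 56.2]
tcp_rot: [179.3, 0.1, 22.9]
ft_force: [-0.2, -0.0, -0.0]
finger_gap: 34.3
```

Call:
{"method": "apply_moves", "body": {
  "series": [
    [0.45, [0, 0, 0.02], 0.0],
    [0.5, [0, 0, 0.06], 0.0],
    [0.5, [-0.01, 0.0, 0.11], -0.1],
    [0.5, [-0.07, 0.0, 0.12], -0.23],
    [0.5, [-0.13, 0.0, 0.12], -0.36]
  ]
}}

```text
time: 21.92
tool_pos: [492.6, 84.6, 179.7]
tcp_rot: [179.3, -0.2, 2.0]
ft_force: [-0.8, -0.4, 0.6]
finger_gap: 42.5
```

```bash
python3 st.py; python3 - <<'E'
from fit import *
p=optics.snapshot("side"); t=optics.snapshot("top")
overlay(p,place(M["br"],[472.6,113.5,2]),(280,200,350,260),11,"pics/m1.png")
overlay(t,place(M["br"],[472.6,113.5,2]),(240,210,340,280),8,"pics/m2.png")
overlay(p,place(M["rl"],[622.2,84.5,0,14]),(330,180,410,260),9,"pics/m3.png")
E
```

```text
21.93 [492.6  84.6 179.7] [179.3  -0.2   2. ] gap 42.5 F [-0.8 -0.4  0.6] j [  4.4  -6.1 105.6  -0.7  80.4  92.5] 11.0
```

View pics/m1.png

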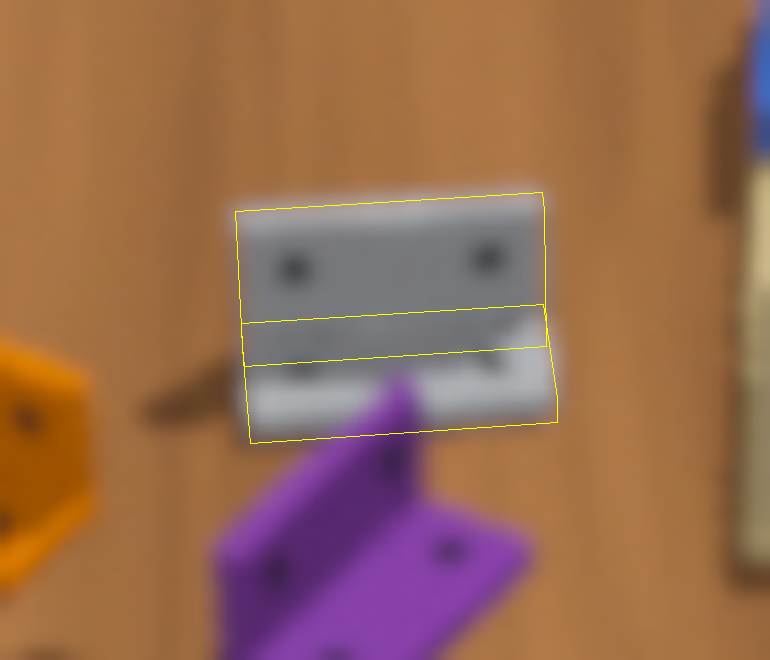

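View pics/m2.png

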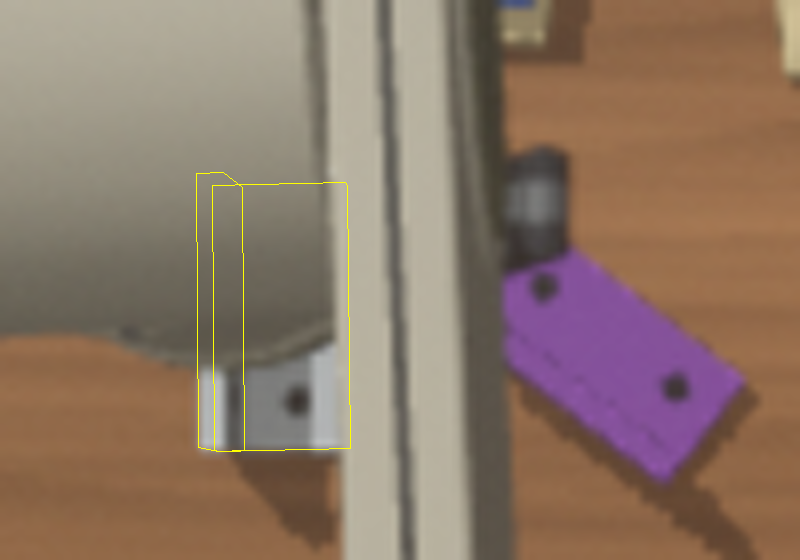

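View pics/m3.png

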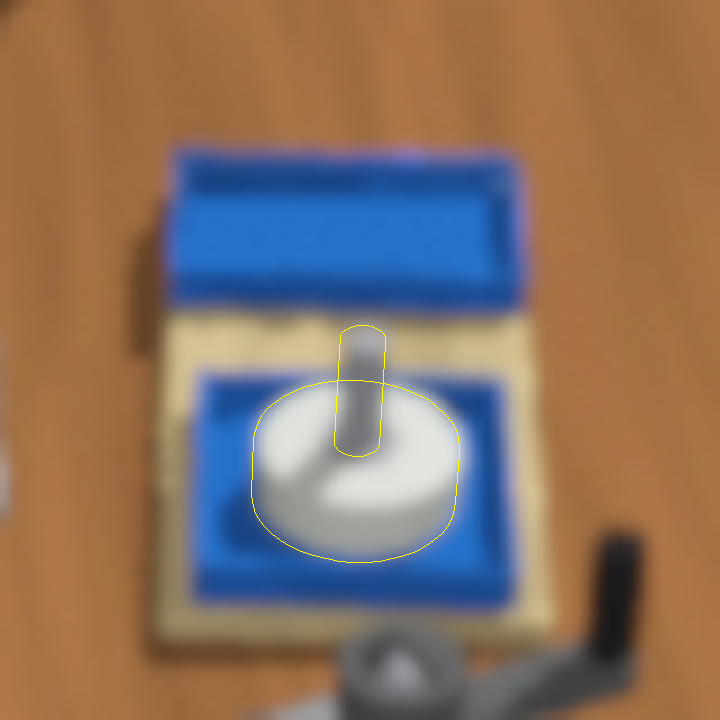

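Call:
{"method": "apply_moves", "body": {
  "series": [
    [0.5, [-0.01, 0.03, 0], 0.0],
    [0.5, [-0.0205, 0.0455, -0.04], 0.0],
    [0.5, [-0.0205, 0.0455, -0.08], 0.0],
    [0.5, [-0.0205, 0.0455, -0.09], 0.0],
    [0.5, [-0.0205, 0.0455, -0.09], 0.0]
  ],
  "grip_force": 60
}}

```text
time: 22.65
tool_pos: [465.3, 130.1, 85.7]
tcp_rot: [179.3, 0.4, 2.1]
ft_force: [-0.7, -0.6, -0.2]
finger_gap: 43.0
```

```bash
python3 st.py; python3 - <<'E'
from fit import *
p=optics.snapshot("side")
overlay(p,place(M["br"],[472.6,114,2]),(270,185,350,255),10,"pics/n1.png",[sense()["tool_pos"]])
print(sense()["tool_pos"])
E
```

```text
22.65 [465.3 130.1  85.7] [179.3   0.4   2.1] gap 43.0 F [-0.7 -0.6 -0.2] j [ 10.   -2.3 112.3  -0.7  70.5  98.2] 11.0
[466.07063137 130.17195313  86.5757339 ]
```

View pics/n1.png

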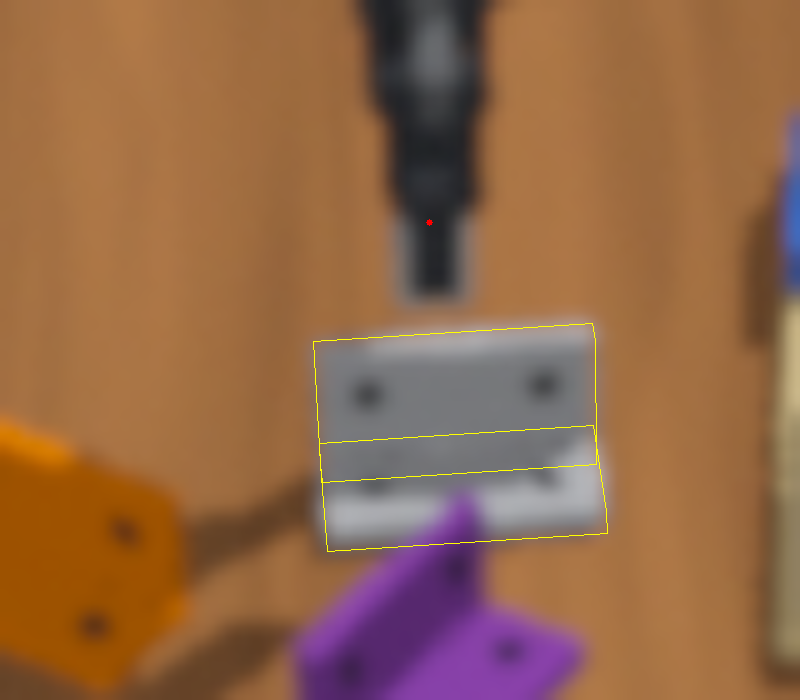

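Call:
{"method": "apply_moves", "body": {
  "series": [
    [0.5, [0.006, 0, -0.01], 0.0],
    [0.5, [0.006, 0, -0.025], 0.0],
    [0.5, [0.006, 0, -0.042], 0.0],
    [0.5, [0.006, 0, -0.055], 0.0],
    [0.5, [0.006, 0, -0.059], 0.0]
  ]
}}

```text
time: 23.32
tool_pos: [470.8, 129.9, 25.8]
tcp_rot: [179.2, 0.5, 2.1]
ft_force: [-0.1, -0.7, 0.3]
finger_gap: 42.5
```

Call:
{"method": "apply_moves", "body": {
  "series": [
    [0.25, [0, 0, 0], 0.0],
    [0.1, [0, 0, 0], 0.0],
    [0.02, [0, 0, 0], 0.0],
    [0.02, [0, 0, 0], 0.0],
    [0.02, [0, 0, 0], 0.0]
  ]
}}

```text
time: 23.95
tool_pos: [471.1, 130.1, 26.3]
tcp_rot: [179.3, 0.4, 2.1]
ft_force: [-0.8, 0.8, 2.6]
finger_gap: 6.9
```

Call:
{"method": "apply_moves", "body": {
  "series": [
    [0.02, [0, 0, 0.03], 0.0],
    [0.02, [0.005, 0.005, 0.075], 0.0],
    [0.02, [0.04, 0.03, 0.1], -0.05],
    [0.02, [0.085, 0.06, 0.1], -0.1],
    [0.02, [0.13, 0.09, 0.1], -0.15]
  ]
}}

```text
time: 24.58
tool_pos: [602.3, 220.9, 126.3]
tcp_rot: [179.3, 0.4, -6.6]
ft_force: [0.7, -0.7, -3.0]
finger_gap: 6.8
```

Call:
{"method": "apply_moves", "body": {
  "series": [
    [0.02, [0.025, 0.015, 0], 0.0],
    [0.02, [0.036, 0.019, -0.01], 0.0],
    [0.02, [0.036, 0.019, -0.035], 0.0],
    [0.02, [0.036, 0.019, -0.04], 0.0],
    [0.02, [0.036, 0.019, -0.04], 0.0]
  ]
}}

```text
time: 25.2
tool_pos: [637.5, 239.5, 85.4]
tcp_rot: [179.2, 0.5, -6.6]
ft_force: [0.4, -0.7, -3.6]
finger_gap: 6.9
```

```bash
python3 st.py; python3 - <<'E'
from fit import *
p=optics.snapshot("side"); s=sense()
x,y,z=s["tool_pos"]; w=s["tcp_rot"][2]; a=np.radians(w); d=np.array([[np.cos(a),-np.sin(a)],[np.sin(a),np.cos(a)]])@[.9,-16]
print(x+d[0],y+d[1])
overlay(p,place(M["br"],[x+d[0],y+d[1],w,z-26.3]),(330,160,410,240),9,"pics/o1.png",[[636.7,223,14]])
E
```

```text
25.2 [637.5 239.5  85.4] [179.2   0.5  -6.6] gap 6.9 F [ 0.4 -0.7 -3.6] j [ 16.6  27.   78.5  -0.5  75.2 113.3] 11.0
637.3025278400027 223.753335184148
```

View pics/o1.png

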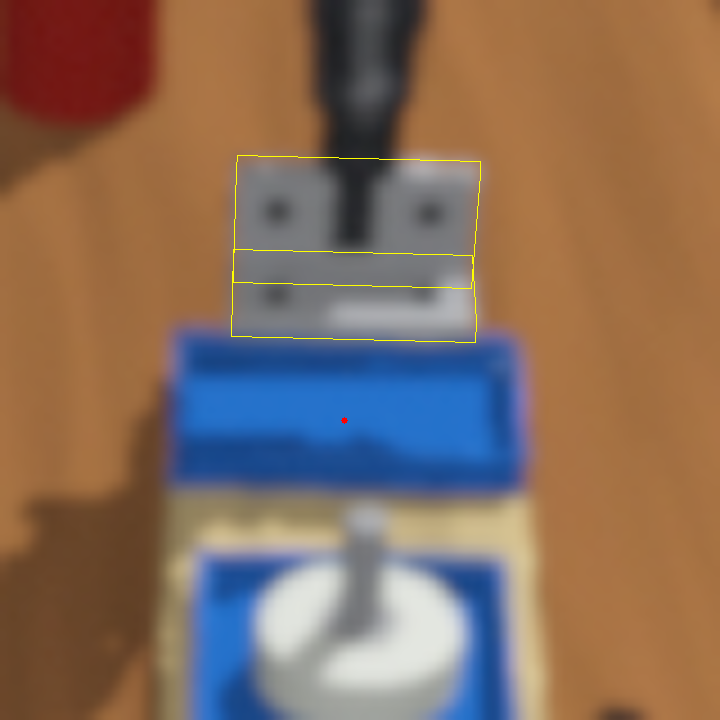

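Call:
{"method": "apply_moves", "body": {
  "series": [
    [0.02, [-0.0005, 0, -0.015], 0.0],
    [0.02, [-0.0005, 0, -0.03], 0.0],
    [0.02, [-0.0005, 0, -0.038], 0.0],
    [0.02, [-0.0005, 0, -0.042], 0.0],
    [0.02, [-0.0005, 0, -0.043], 0.0]
  ]
}}

```text
time: 25.88
tool_pos: [637.6, 239.7, 43.3]
tcp_rot: [179.2, 0.4, -6.6]
ft_force: [0.4, -0.5, -3.9]
finger_gap: 7.5
```

Call:
{"method": "apply_moves", "body": {
  "series": [
    [0.02, [0, 0, -0.0005], 0.0],
    [0.02, [0, 0, -0.001], 0.0]
  ]
}}

```text
time: 26.12
tool_pos: [638.0, 239.8, 42.8]
tcp_rot: [179.3, 0.4, -6.6]
ft_force: [0.1, -0.2, -3.5]
finger_gap: 6.9
```

Call:
{"method": "apply_moves", "body": {
  "series": [
    [0.02, [0, 0, -0.001], 0.0],
    [0.02, [0, 0, -0.002], 0.0],
    [0.02, [0, 0, -0.002], 0.0]
  ]
}}

```text
time: 26.5
tool_pos: [637.9, 239.8, 40.7]
tcp_rot: [179.3, 0.4, -6.6]
ft_force: [1.2, -0.3, -3.6]
finger_gap: 7.2
```

Call:
{"method": "apply_moves", "body": {
  "series": [
    [0.02, [0, 0, -0.001], 0.0],
    [0.02, [0, 0, -0.001], 0.0]
  ]
}}

```text
time: 26.75
tool_pos: [638.1, 239.9, 40.3]
tcp_rot: [179.3, 0.4, -6.6]
ft_force: [-3.0, -1.0, 3.7]
finger_gap: 7.1
```

Contact at the expected height. Release and lift, then check.

Call:
{"method": "apply_moves", "body": {
  "series": [
    [0.15, [0, 0, 0.0], 0.0],
    [0.3, [0, 0, 0.0], 0.0],
    [0.35, [0, 0, 0.0], 0.0],
    [0.35, [0, 0, 0.0], 0.0]
  ]
}}

```text
time: 27.25
tool_pos: [638.1, 239.9, 40.3]
tcp_rot: [179.3, 0.4, -6.6]
ft_force: [-0.4, -0.4, -0.2]
finger_gap: 29.9
```

Call:
{"method": "apply_moves", "body": {
  "series": [
    [0.35, [0, 0, 0.02], 0.0],
    [0.35, [0, 0, 0.06], 0.0],
    [0.4, [-0.01, 0.0, 0.11], 0],
    [0.4, [-0.06, 0.0, 0.14], 0],
    [0.4, [-0.11, 0.0, 0.14], 0]
  ]
}}

```text
time: 27.88
tool_pos: [529.7, 240.7, 186.2]
tcp_rot: [179.5, -0.1, -6.7]
ft_force: [0.0, 0.5, 0.9]
finger_gap: 34.4
```

Call:
{"method": "apply_moves", "body": {
  "series": [
    [0.4, [-0.05, 0.02, 0], 0],
    [0.4, [-0.1, 0.05, 0], 0],
    [0.4, [-0.14, 0.09, 0], 0],
    [0.4, [-0.16, 0.14, 0], 0],
    [0.4, [-0.18, 0.19, 0], 0]
  ]
}}

```text
time: 28.5
tool_pos: [349.1, 432.5, 188.5]
tcp_rot: [179.6, -0.2, -6.7]
ft_force: [-0.3, 0.0, -0.6]
finger_gap: 34.2
```

```bash
python3 st.py; python3 - <<'E'
from fit import *
p=optics.snapshot("side"); t=optics.snapshot("top")
crop(p,330,160,430,340,4,"pics/z1.png"); crop(t,200,130,460,320,3,"pics/z2.png"); cv2.imwrite("pics/z3.png",t["color"])
E
```

```text
28.5 [349.1 432.5 188.5] [179.6  -0.2  -6.7] gap 34.2 F [-0.3  0.  -0.6] j [ 46.    2.6  96.1  -0.4  81.5 142.8] 11.0
```

View pics/z1.png

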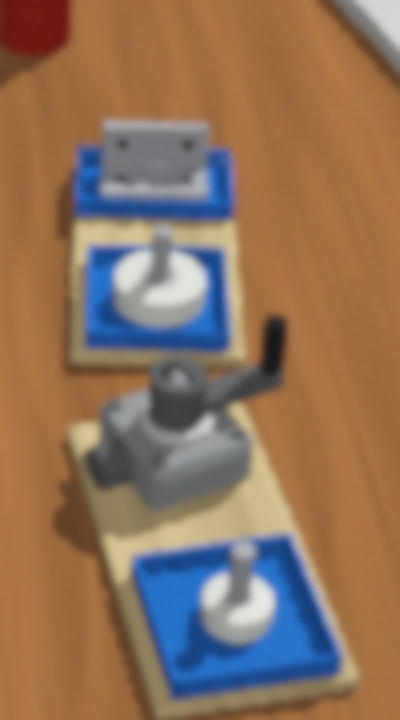

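View pics/z2.png

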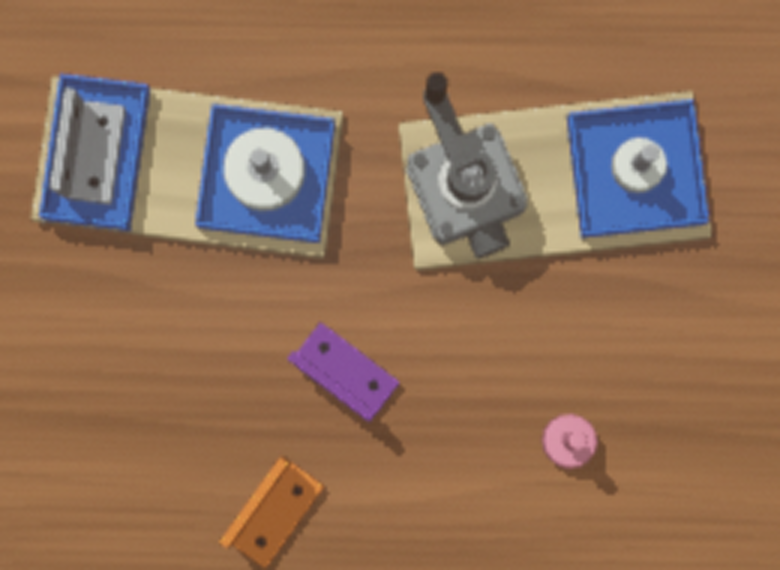

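View pics/z3.png

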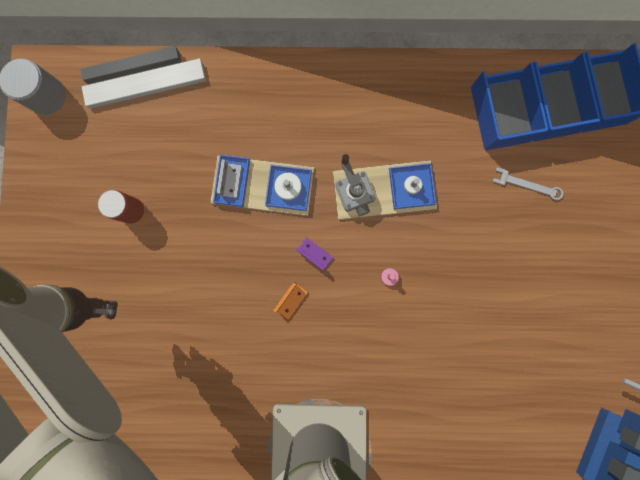

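The top view shows the crank seated with its arm at (345,160), the small roller at (413,184), the large roller at (288,185) and the bracket at (228,180), each inside its tray. The look-alikes, tin and spanner haven't moved.

Call:
{"method": "apply_moves", "body": {
  "series": [
    [0.4, [0, 0, 0], 0],
    [0.4, [0, 0, 0], 0],
    [0.4, [0, 0, 0], 0]
  ]
}}

```text
time: 28.98
tool_pos: [348.1, 434.2, 188.5]
tcp_rot: [179.7, -0.1, -6.5]
ft_force: [-0.8, 0.6, -0.2]
finger_gap: 33.9
```

```bash
python3 -c "
from bench import hand_in
print(hand_in())"
```

```text
the job is handed in; nothing more can be done
None
```

Both kits are made up and the job was handed in at about 29 s. I worked in the order asked: crank onto the shaft, small white roller into the tray beside the gear unit, large roller into the other square tray, grey bracket into the long tray.

**Crank:** it sits fully down. It stopped at the seat height (underside about 52 mm above the bench), did not move when pressed further, and its arm lies along the flat's direction (about 22°).

**Rollers and bracket:** each was released on contact at the height expected for its tray floor. The highest wrist force I read was about 13 N.

**Last pictures:** both cameras show the rollers standing stem up and the bracket foot down, all inside their trays. The top view also shows the look-alikes, tin and spanner where they were. No check failed; the two cameras differed by up to about 4 mm when locating the trays, well inside the room there. The hand-in gave no verdict.

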